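Refill the cheese tub and hang up the carrying tray

ROBOT

A 6-joint arm with a two-finger parallel gripper is mounted at the origin on the work surface. World frame = base frame: x ahead of the robot, y to its left, z up, the work surface at z = 0. Lengths are in mm, angles in rad, forces in N, time in s.
With the tool pointing down it reaches from about 275 to 1000 mm from the base axis. Payload 8.4 kg.
Tool frame: the origin (TCP) lies at the very end of the fingers, on their centre line; the grasp point (between the pads) lies 19 mm behind it; z points along the fingers, y is the direction in which the jaws open and shut (so a half turn about z gives the same grasp; the last joint's range is limited). The gripper opens to 85 mm and grips with 20 to 120 N. Pads are 22 mm wide; open, the fingers measure 114 mm over their backs; the gripper's body (76 mm by 85 mm) begins 54 mm behind the grasp point. The pads swing forward as they close: fully open they stand 13 mm farther back than shut.
Start: joints at [1.236, 0.353, 1.633, -0, 1.155, -0.002], TCP at [204.18, 590.71, 203.381] pointing down, gripper open.
Joint ranges: [-2.63, 2.63], [-0.92, 2.1], [0.06, 2.66], [-1.3, 4.44], [0, 2.69], [-3.02, 3.02]. Speed limits (rad/s): [2.22, 2.22, 2.79, 3.14, 3.14, 3.14].

INTERFACE

Orientations are given as [roll, pitch, yaw] about the fixed x, y, z axes, in that order (R = Rz(yaw) Ry(pitch) Rx(roll)).
In Python, from rig import r gives the robot as it stands.
- The arm moves only by the tool move_arm, never from a script. Its argument "increments" is a list of rows, each an object of numbers: "tx", "ty", "tz": the shift along the tool's x, y, z in cm; "rx", "ry", "rz": the turn, a rotation vector about the tool's x, y, z in degrees; "gripper": the gripper's target within -1 to 1 (fully open at 1, half-way at 0, shut at -1). A call has 1 to 12 rows; each row shifts and turns the commanded pose from where the row before left it, along the tool's axes as they then stand; what a row does not reach is not made up. A row lasts 1/10 s, in which the tool goes at most 50 mm and 8.59 degrees, less where a joint would pass 70% of its speed; a pose out of reach is approached as far as the arm can. A call is refused whole if a number of a shift passes 5 or a number of a turn 8.59, either way. A call with a gripper value outside its range is refused whole. The fingers move at their own pace and stop on an object; "squeeze" is the grip in N (left out, the last holds). Time passes only in rows, so rows that do not move let the fingers close. It gives the time, the measured TCP pose, the force and the opening at its end, in the units of the state.
- r.sense(): the state, without advancing time (a new reading comes with each control period).
- r.grab_frame(name): name is "scene" or "side" or "wrist"; returns (picture, depth): 384x512x3 uint8, red, green, blue; 384x512 float32, mm along the optical axis (not along the pixel's ray), 0 where there is no reading.
- r.camera_model(name): a dict with "fx", "fy", "cx", "cy" (pixels), "R" (3x3) and "t" (3): a world point X has camera coordinates R X + t; the wrist camera has in their place "hand_eye" (4x4, takes a point from camera to tool coordinates, whose origin is the TCP and whose axes are the flange's). Camera axes: x right, y down, z forward; pixel columns grow to the right and rows downward; lengths in mm; the calibration is good to about 2 mm. A picture is of the moment at which its call begins: read the wrist's pose just before it. camera_model takes no time and is no camera call.
- r.sign_off(): hands the job in, once; it reports no verdict.
Trained networks look in the newest picture that a camera, given by its name, has taken for a name from the list of things; names that differ only in an ending like _2 or _b are one class to them, and where a whole thing is asked for, a point or a joint stands for the part that bears it (a point fixed in the world has none). Each returns a list of dicts, best first, with "confidence" (0 to 1); they miss things now and then, are a little off and sometimes report something else, mostly with a low value. They report only what shows in the picture. A call takes as long as a camera call. They do not tell look-alikes from the thing itself.
- r.cut_out(query, camera): "mask" (384x512 bool, what is visible of it) and "bbox" ([left, top, right, bottom] in pixels, round what is visible of it).
- r.place_of(query, camera): "location" ([row, column] in pixels: a listed point, or the origin of a listed thing).
The state is a dict: "clock": time; "qpos": joint angles; "qvel": joint speeds; "joint_efforts": joint torques, N m; "eef_pos": TCP position; "tcp_rot": TCP orientation; "contact_force": force on the tool from outside, world axes, zero at the start; "wrist_torque": the same for the moment, N m; "opening": opening from 0.0 (shut) to 1.0 (fully open).
Only numpy, scipy, OpenCV 4.12 (cv2) and the standard library are available. Lean on these libraries where they do the work, as an engineer would, in place of code of your own. Each camera call takes 0.05 s, during which the arm holds its last target. There are 200 camera calls.

TASK

Refill the empty white tub: tip the three small cheeses out of the steel carrying tray into it from low down, without the gripper touching the cheeses, so that all three lie inside. Then hang the emptied tray by its wooden hoop on the rack's free hook, the one without a ladle or skimmer, and leave it hanging still. Leave the honey jar and the twine cone standing where they are.

Things in the scene. Friction and masses are not known exactly. Their poses are not given: they have to be found in the camera images.
- carrier: Steel carrying tray with a wooden hoop handle, loose, 0.30-0.50 kg empty. Origin under the tray below the hoop; -x is the open pouring front. Tray 130 mm wide (y), floor 4 thick, from the back wall at x=+66 to the lip at x=-95; back and side walls 40 high, no front wall. Hangs level from the hoop's middle. Cheeses slide when it is tipped front-down past 16-25 deg; 50 empties it
- carrier_hoop (a point): Middle of the hoop's top, strap centre, at (0, 0, 131) mm in the tray's frame. Fixed hoop in the plane x=0: strap 20 mm wide (x), 10 thick, legs at y=-70 and +70; the top is a shallow peak, strap centre z=131 in the middle (underside 126), 124 at y=-48 and +48. It can be pinched across x from above about 32 mm to one side, which leaves the middle free for the hook
- carrier_lip (a point): Middle of the tray's open front lip, at (-95, 0, 12) mm in the tray's frame; the last 37 mm of floor rise gently to it
- cheese1: Small cream-coloured drum cheese, 44 mm across, 26 mm high, about 60 g, lying in the tray at the back; origin at its centre
- cheese2: Same, beside it at the back of the tray; origin at its centre
- cheese3: Same, nearer the tray's open front; origin at its centre
- tub: Empty white food tub, fixed, 200 mm (x) by 240 mm (y) outside, 70 mm high, walls and floor 5 mm, 8 mm rolled rim all round and a lug at each end; paper liner. Origin under its centre. It stands on the left or the right of the table, the tray on the other side
- rack: Steel counter rack, fixed, at the back: rail (16 mm round) along its y at z=270, 660 long, on uprights at y=-330 and +330 with 180 mm feet; thin lower bar at z=50. Origin on the table under the rail's middle; -x faces the robot. Three prong hooks about 190 mm apart on the rail, in any order
- hook_free: The free hook (fixed): an 8 mm round steel prong out of the rail towards its own -x. Origin on the rail's axis. It leaves level for 28 mm, dips 12 to a flat seat from x=-42 to -80, then turns up to a tip at x=-94, its top 24 mm above the seat's upper surface. The prong goes under the hoop; the hoop then lowers onto the seat behind the tip
- hook_seat (a point): Middle of the flat seat of the free hook, on the prong's upper surface: (-61, 0, -8) mm from the hook's origin, 262 mm above the table
- hook_ladle: Same hook with a small steel ladle hung on it (fixed), reaching down to 140 mm below the rail, bowl 60 mm across. It hangs about 60 mm in front of the rail, on the prong's middle
- hook_skimmer: Same hook with a steel skimmer hung on it (fixed), flat disc 68 mm across, reaching down to 180 mm below the rail. It hangs about 60 mm in front of the rail, on the prong's middle
- jar: Amber honey jar with brass cap, loose, 54 mm across, 82 mm high, standing near the middle between tub and tray; origin under its centre
- twine: White twine cone, loose, 68 mm across the foot, 112 mm high, on the right; origin under its centre
Things that resemble listed ones, but are neither listed nor needed, are in the scene too. What is shaped like the carrier but purple is not meant. Leave any black or yellow look-alike of the cheese2 alone.

How it is judged:
By the outcome, as a careful person would: the job done as asked, in the order asked, and still so for the second after the job is handed in, with the robot touching nothing.
It also fails if it takes over 64 s, if anything falls off the work surface, if the arm or the gripper's body presses on something with over 40 N, if the wrist force passes 120 N, or if a joint passes its speed limit or range.

## Working session

There is one attempt and no reset: what is moved stays moved. The work goes in short steps, Python scripts to look and compute and a tool call to move; the robot and the scene stay as the last step left them, time stands still between calls to the robot, and variables do not carry over. Pictures are saved under pics/ and viewed, about 8 in all and at most 12, crops included, and the job is handed in when it is done.

Besides the shell and the picture viewer there is one more tool, called after "Call:" by a JSON object that holds its "op" and its "data". move_arm: Moves the arm, as the interface text tells. Its arguments: {"type":"object","properties":{"increments":{"type":"array","items":{"type":"object","properties":{"tx":{"type":"number"},"ty":{"type":"number"},"tz":{"type":"number"},"rx":{"type":"number"},"ry":{"type":"number"},"rz":{"type":"number"},"gripper":{"type":"number"}}}},"squeeze":{"type":"number"}},"required":["increments"]}

```bash
ls; mkdir -p pics
cat > h.py <<'E'
import numpy as np, cv2
from rig import r
from scipy.spatial.transform import Rotation as Ro
def grab(n):
    s=r.sense(); im,d=r.grab_frame(n); return s,im,d
def cam(n,s=None):
    m=r.camera_model(n); K=(m['fx'],m['fy'],m['cx'],m['cy'])
    if 'R' in m:
        R=np.array(m['R']);t=np.array(m['t']); return K,R.T,-R.T@t
    H=np.array(m['hand_eye']); T=Ro.from_euler('xyz',s['tcp_rot']).as_matrix()
    return K,T@H[:3,:3],T@H[:3,3]+np.array(s['eef_pos'])
def cloud(n,d,s=None):
    (fx,fy,cx,cy),R,c=cam(n,s); v,u=np.mgrid[:d.shape[0],:d.shape[1]]
    P=np.stack([(u-cx)/fx*d,(v-cy)/fy*d,d],-1)@R.T+c
    P[d<=0]=np.nan; return P
def ray_z(n,rc,z,s=None):
    (fx,fy,cx,cy),R,c=cam(n,s); w=R@np.array([(rc[1]-cx)/fx,(rc[0]-cy)/fy,1.]); return c+w*(z-c[2])/w[2]
def save(n,im): cv2.imwrite('pics/'+n,im[...,::-1])
E
python3 - <<'E'
from h import *
print(r.sense())
ims=[]
for n in('scene','side'):
    s,im,d=grab(n); ims.append(im); P=cloud(n,d); np.save(n+'.npy',P)
    for q in ['carrier','carrier_hoop','carrier_lip','cheese1','tub','rack','hook_free','hook_seat','hook_ladle','hook_skimmer','jar','twine']:
        o=r.cut_out(q,n); p=r.place_of(q,n)
        for k in o[:3]:
            m=k['mask']; print(n,q,'cut',round(k['confidence'],2),k['bbox'],np.nanmedian(P[m],0).round(), np.nanpercentile(P[m],[2,98],axis=0).round().tolist() if m.any() else '')
        for k in p[:3]:
            a,b=map(int,k['location']); print('   pt',round(k['confidence'],2),np.round(k['location']),P[min(max(a,0),383),min(max(b,0),511)].round())
    save(n+'0.png',im)
E
```

```text
pics
{'clock': 0.0, 'qpos': array([ 1.23562440e+00,  3.53627761e-01,  1.63415966e+00, -2.62262838e-05,
        1.15523230e+00, -2.38786210e-03]), 'qvel': array([-0.00052083,  0.00109689,  0.00058627, -0.00039871, -0.00021469,
        0.00108313]), 'joint_efforts': array([ 3.07436072e-03, -6.05255270e+01, -3.42067516e+01,  2.77393847e-04,
        9.36707453e-03, -3.12384077e-05]), 'eef_pos': array([203.99553118, 590.1989844 , 202.6635406 ]), 'tcp_rot': array([-3.14016554e+00,  2.05713116e-05,  2.80881921e+00]), 'contact_force': array([ 0.08468167, -0.47615705,  0.38128491]), 'wrist_torque': array([0.04312399, 0.00046921, 0.0151922 ]), 'opening': 0.9987843183688775}
scene carrier cut 0.97 [159.7, 120.1, 211.9, 174.6] [ 183. -300.   15.] [[117.0, -369.0, 1.0], [258.0, -217.0, 134.0]]
scene carrier cut 0.72 [179.2, 172.8, 232.1, 232.8] [ 422. -217.   21.] [[323.0, -290.0, 0.0], [488.0, -147.0, 135.0]]
   pt 0.86 [211. 207.] [ 411. -218.    5.]
   pt 0.61 [158. 182.] [ 179. -310.    3.]
   pt 0.46 [182. 201.] [ 420. -222.  137.]
scene carrier_hoop cut 0.93 [157.7, 117.0, 215.9, 176.6] [ 1
[... 5661 characters left out ...]
58 [130. 326.] [744. -17. 276.]
   pt 0.57 [151. 360.] [982.  78. 101.]
   pt 0.53 [267. 271.] [ 411. -293.   70.]
side hook_skimmer cut 0.92 [330.8, 149.5, 361.1, 212.6] [ 678. -189.  159.] [[658.0, -217.0, 66.0], [888.0, 60.0, 280.0]]
   pt 0.69 [149. 357.] [ 752. -167.  278.]
side jar cut 0.86 [242.4, 195.2, 258.4, 222.7] [477. -14.  52.] [[457.0, -25.0, 2.0], [508.0, 25.0, 84.0]]
side jar cut 0.32 [329.0, 273.3, 354.7, 320.2] [ 530. -459.   58.] [[512.0, -474.0, -0.0], [564.0, -424.0, 113.0]]
   pt 0.94 [216. 247.] [467. -14.  27.]
side twine cut 0.79 [329.1, 272.7, 354.3, 320.5] [ 530. -459.   59.] [[512.0, -474.0, 0.0], [564.0, -425.0, 113.0]]
   pt 0.76 [307. 339.] [ 519. -458.   29.]
```

Run:
```python
import cv2,numpy as np
a=cv2.imread('pics/scene0.png')[110:300,90:430]
a=cv2.resize(a,None,fx=2.3,fy=2.3,interpolation=cv2.INTER_CUBIC); cv2.imwrite('pics/c1.png',a)
from h import *
P=np.load('scene.npy').reshape(-1,3); S=np.load('side.npy').reshape(-1,3)
for n,P in(('scene',P),('side',S)):
    # carrier hoop points
    m=(P[:,0]>310)&(P[:,0]<500)&(P[:,1]>-310)&(P[:,1]<-130)
    h=P[m&(P[:,2]>112)&(P[:,2]<145)]; print(n,'hoop',len(h),h.mean(0).round(1))
    w=h[:,:2]-h[:,:2].mean(0); u,s,v=np.linalg.svd(w,full_matrices=False); print('dir',v[0],np.degrees(np.arctan2(v[0][1],v[0][0])), (w@v[0]).min(),(w@v[0]).max(),(w@v[1]).min(),(w@v[1]).max())
    t=P[m&(P[:,2]>3)&(P[:,2]<60)]; print('rect',cv2.minAreaRect(t[:,:2].astype(np.float32)))
    g=P[(P[:,0]>300)&(P[:,0]<530)&(P[:,1]>60)&(P[:,1]<345)&(P[:,2]>60)&(P[:,2]<80)]; print('tub',cv2.minAreaRect(g[:,:2].astype(np.float32)),len(g))
    g=P[(P[:,0]>630)&(P[:,0]<735)&(P[:,1]>190)&(P[:,1]<225)&(P[:,2]>230)]
    print('hook',len(g))
    for x in range(640,740,10):
        q=g[(g[:,0]>=x)&(g[:,0]<x+10)]
        if len(q): print(x,np.median(q,0).round(1),q[:,2].max().round(1))
    g=P[(P[:,0]>725)&(P[:,0]<790)&(abs(P[:,1])<325)&(P[:,2]>262)&(P[:,2]<290)]; f=np.polyfit(g[:,1],g[:,0],1); print('rail',len(g),f,g[:,2].max())
```

```text
scene hoop 383 [ 421.  -216.8  128.6]
dir [-0.06921762 -0.99760158] -93.96905094280181 -63.31979617713892 68.04223068518837 -11.076440012254176 15.598940565733761
rect ((405.4778747558594, -219.42279052734375), (178.48086547851562, 188.32183837890625), 87.76927947998047)
tub ((412.98687744140625, 202.45150756835938), (285.1377868652344, 223.49432373046875), 89.37808990478516) 1769
hook 163
650 [656.6 206.8 278.8] 285.8
660 [664.2 207.7 266.8] 278.2
670 [674.9 207.2 260.8] 263.5
680 [685.1 207.9 260.6] 263.8
690 [694.5 207.5 260.6] 263.7
700 [704.  206.7 261.8] 266.2
710 [716.2 206.2 269.8] 274.8
720 [725.1 208.2 272.7] 274.5
730 [731.  209.5 273.3] 274.7
rail 3109 [-1.01483286e-02  7.52179044e+02] 289.9805548415196
side hoop 281 [ 414.4 -233.8  128.6]
dir [-0.06357098 -0.99797732] -93.64480649096473 -75.03076262961736 52.93911271011333 -9.804455903298901 13.168914319002477
rect ((411.1591796875, -225.196533203125), (158.597412109375, 185.10215759277344), 82.92726135253906)
tub ((414.1198425292969, 202.45376586914062), (285.0711975097656, 218.03424072265625), 89.16395568847656) 833
hook 60
640 [649.2 209.5 283.6] 283.6
650 [655.1 206.7 274.2] 283.5
660 [665.8 207.6 258.6] 267.6
670 [674.  207.3 259. ] 260.8
680 [683.6 207.  259.5] 262.9
690 [694.9 205.7 259.1] 261.3
700 [704.7 207.5 261. ] 264.4
710 [715.7 207.6 266.5] 272.1
720 [724.4 208.2 272. ] 274.4
730 [731.9 207.2 270.6] 273.6
rail 814 [-7.58511583e-03  7.43709481e+02] 289.6354001998185
```

View pics/c1.png

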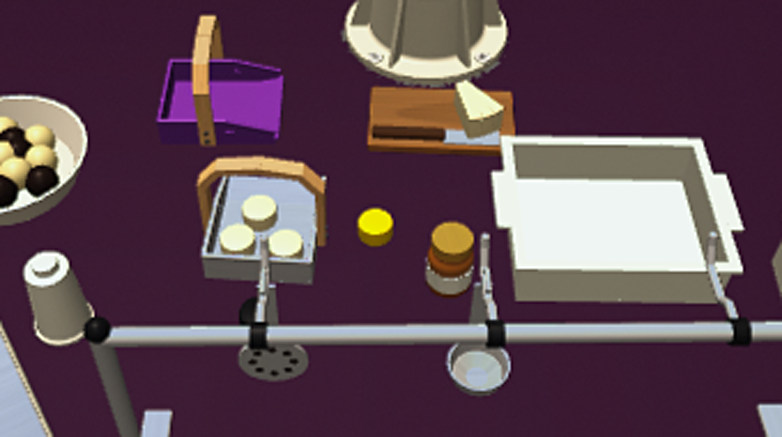

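The view shows the steel tray with cream cheeses at crop (262,220), front towards the robot, and the purple tray behind it. The tub is at (620,220) and the free hook at (720,280), at y≈207. The skimmer and ladle hooks are at (262,300) and (490,300), and the yellow disc at (375,225). The geometry matches the clouds: hoop ≈(418,-221), tray yaw ≈-4°, seat ≈(689,207,262).

I'll align the jaws first.

Call:
{"op": "move_arm", "data": {"increments": [{"rz": 8.3, "tz": -0.8, "gripper": 1}, {"rz": 8.3, "tz": -0.8}, {"rz": 8.3, "tz": -0.8}, {"rz": 8.3, "tz": -0.8}, {"rz": 8.3, "tz": -0.8}, {"rz": 8.3, "tz": -0.8}, {"rz": 8.3, "tz": -0.8}, {"rz": 8.3, "tz": -0.8}, {"rz": 8.3, "tz": -0.8}]}}

```text
invalid input
```

Call:
{"op": "move_arm", "data": {"increments": [{"tx": 0, "ty": 0, "tz": -0.8, "rx": 0, "ry": 0, "rz": 8.3, "gripper": 1}, {"tx": 0, "ty": 0, "tz": -0.8, "rx": 0, "ry": 0, "rz": 8.3, "gripper": 1}, {"tx": 0, "ty": 0, "tz": -0.8, "rx": 0, "ry": 0, "rz": 8.3, "gripper": 1}, {"tx": 0, "ty": 0, "tz": -0.8, "rx": 0, "ry": 0, "rz": 8.3, "gripper": 1}, {"tx": 0, "ty": 0, "tz": -0.8, "rx": 0, "ry": 0, "rz": 8.3, "gripper": 1}, {"tx": 0, "ty": 0, "tz": -0.8, "rx": 0, "ry": 0, "rz": 8.3, "gripper": 1}, {"tx": 0, "ty": 0, "tz": -0.8, "rx": 0, "ry": 0, "rz": 8.3, "gripper": 1}, {"tx": 0, "ty": 0, "tz": -0.8, "rx": 0, "ry": 0, "rz": 8.3, "gripper": 1}, {"tx": 0, "ty": 0, "tz": -0.8, "rx": 0, "ry": 0, "rz": 8.3, "gripper": 1}]}}

```text
clock: 3.4
eef_pos: [204.2, 590.7, 275.7]
tcp_rot: [-3.142, 0.0, 1.499]
contact_force: [-0.0, 0.2, 0.0]
opening: 1.002
```

Call:
{"op": "move_arm", "data": {"increments": [{"tx": -2, "ty": 1, "tz": 0, "rx": 0, "ry": 0, "rz": 0, "gripper": 1}, {"tx": -4, "ty": 2, "tz": 0, "rx": 0, "ry": 0, "rz": 0, "gripper": 1}, {"tx": -4, "ty": 2, "tz": 0, "rx": 0, "ry": 0, "rz": 0, "gripper": 1}, {"tx": -4, "ty": 2, "tz": 0, "rx": 0, "ry": 0, "rz": 0, "gripper": 1}, {"tx": -4, "ty": 2, "tz": 0, "rx": 0, "ry": 0, "rz": 0, "gripper": 1}, {"tx": -4, "ty": 2, "tz": 0, "rx": 0, "ry": 0, "rz": 0, "gripper": 1}, {"tx": -4, "ty": 2, "tz": 0, "rx": 0, "ry": 0, "rz": 0, "gripper": 1}, {"tx": -4, "ty": 2, "tz": 0, "rx": 0, "ry": 0, "rz": 0, "gripper": 1}, {"tx": -4, "ty": 2, "tz": 0, "rx": 0, "ry": 0, "rz": 0, "gripper": 1}, {"tx": -4, "ty": 2, "tz": 0, "rx": 0, "ry": 0, "rz": 0, "gripper": 1}, {"tx": -4, "ty": 2, "tz": 0, "rx": 0, "ry": 0, "rz": 0, "gripper": 1}, {"tx": -4, "ty": 2, "tz": 0, "rx": 0, "ry": 0, "rz": 0, "gripper": 1}]}}

```text
clock: 4.6
eef_pos: [403.9, 114.9, 275.7]
tcp_rot: [3.141, -0.0, 1.505]
contact_force: [1.1, 0.6, 1.1]
opening: 1.004
```

Call:
{"op": "move_arm", "data": {"increments": [{"tx": -4, "ty": 1, "tz": 0, "rx": 0, "ry": 0, "rz": 0, "gripper": 1}, {"tx": -4, "ty": 1, "tz": 0, "rx": 0, "ry": 0, "rz": 0, "gripper": 1}, {"tx": -4, "ty": 1, "tz": 0, "rx": 0, "ry": 0, "rz": 0, "gripper": 1}, {"tx": -4, "ty": 1, "tz": 0, "rx": 0, "ry": 0, "rz": 0, "gripper": 1}, {"tx": -4, "ty": 0.15, "tz": 0, "rx": 0, "ry": 0, "rz": 0, "gripper": 1}, {"tx": -4, "ty": 0, "tz": 0, "rx": 0, "ry": 0, "rz": 0, "gripper": 1}, {"tx": -4, "ty": 0, "tz": 0, "rx": 0, "ry": 0, "rz": 0, "gripper": 1}, {"tx": -2.2, "ty": 0, "tz": 0, "rx": 0, "ry": 0, "rz": 0, "gripper": 1}, {"tx": 0, "ty": 0, "tz": 0, "rx": 0, "ry": 0, "rz": 0, "gripper": 1}]}}

```text
clock: 5.5
eef_pos: [424.8, -189.9, 275.4]
tcp_rot: [3.141, 0.001, 1.502]
contact_force: [-1.0, 0.8, 0.2]
opening: 0.999
```

Run:
```python
from h import *
s,im,d=grab('wrist'); save('w1.png',im); P=cloud('wrist',d,s); print(s['eef_pos'],s['tcp_rot'],s['qpos'])
for q in('carrier_hoop','carrier_lip'):
    for k in r.place_of(q,'wrist')[:2]:
        a,b=map(int,k['location']); print(q,k['confidence'],k['location'],P[a,b], ray_z('wrist',k['location'],136 if 'hoop' in q else 12,s))
P=P.reshape(-1,3)
h=P[(P[:,2]>115)&(P[:,2]<145)&(P[:,0]>380)&(P[:,0]<460)&(P[:,1]>-300)&(P[:,1]<-140)]
print(len(h),h[:,2].max())
for y in range(-295,-140,10):
    q=h[(h[:,1]>=y)&(h[:,1]<y+10)]
    if len(q): print(y+5,np.percentile(q[:,0],[2,50,98]).round(1),np.median(q[:,2]).round(1),len(q))
print(h.min(0),h.max(0))
```

```text
[ 424.79346759 -189.85720389  275.44446288] [3.14136593e+00 7.53158689e-04 1.50194980e+00] [-4.23030116e-01  2.91945447e-02  1.87226077e+00 -6.63839739e-04
  1.23966354e+00 -3.53968004e-01]
carrier_hoop 0.68 [279.8, 79.9] [ 183.61667701 -300.0336188   135.61906046] [ 184.78427439 -301.03100419  136.        ]
carrier_hoop 0.55 [205.7, 255.7] [ 415.32698412 -216.96601473  135.43230676] [ 416.11242289 -217.70979572  136.        ]
carrier_lip 0.78 [182.9, 195.2] [ 3.13213785e+02 -2.11851063e+02 -1.51839949e-01] [ 316.47978087 -210.89233274   12.        ]
carrier_lip 0.67 [182.2, 112.4] [ 175.46311575 -202.35364761   -0.3746505 ] [ 183.06174254 -200.48538106   12.        ]
1578 136.4655193277422
-280 [403.1 411.8 420.6] 117.1 15
-270 [402.4 412.7 421.5] 127.6 69
-260 [403.1 412.9 422.1] 129.5 113
-250 [404.  412.8 422.7] 130.9 113
-240 [404.9 414.6 424.2] 132.2 122
-230 [405.8 415.7 425.2] 133.6 128
-220 [406.7 416.3 425.9] 134.9 133
-210 [407.5 417.  426.5] 134.2 144
-200 [408.2 417.8 427.2] 132.8 146
-190 [409.  418.2 427.9] 131.5 147
-180 [409.8 419.2 428.5] 130.0 148
-170 [410.5 420.  429.3] 128.4 152
-160 [411.  420.4 429.9] 120.3 148
[ 401.83259113 -278.03743145  115.02563289] [ 430.14177116 -155.49199417  136.46551933]
```

View pics/w1.png

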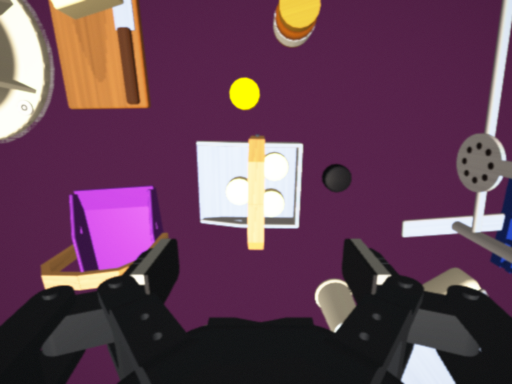

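The wrist picture shows the hoop at (256,195), peaking at world (416.6,-217), with three cheeses under it. The grasp at 32 mm to the side is (419,-185), clear of the cheeses. Now descend and grip.

Call:
{"op": "move_arm", "data": {"increments": [{"tx": 0.5, "ty": -0.6, "tz": 1, "rx": 0, "ry": 0, "rz": 0.5, "gripper": 1}, {"tx": 0, "ty": 0, "tz": 3, "rx": 0, "ry": 0, "rz": 0, "gripper": 1}, {"tx": 0, "ty": 0, "tz": 4, "rx": 0, "ry": 0, "rz": 0, "gripper": 1}, {"tx": 0, "ty": 0, "tz": 4, "rx": 0, "ry": 0, "rz": 0, "gripper": 1}, {"tx": 0, "ty": 0, "tz": 3, "rx": 0, "ry": 0, "rz": 0, "gripper": 1}, {"tx": 0, "ty": 0, "tz": 2, "rx": 0, "ry": 0, "rz": 0, "gripper": 1}, {"tx": 0, "ty": 0, "tz": 0, "rx": 0, "ry": 0, "rz": 0, "gripper": 1}]}}

```text
clock: 6.35
eef_pos: [416.8, -179.8, 102.7]
tcp_rot: [-3.136, -0.002, 1.498]
contact_force: [-0.4, -0.6, 0.1]
opening: 1.001
```

Call:
{"op": "move_arm", "data": {"increments": [{"tx": 0, "ty": 0, "tz": 0, "rx": 0, "ry": 0, "rz": 0, "gripper": -1}, {"tx": 0, "ty": 0, "tz": 0, "rx": 0, "ry": 0, "rz": 0, "gripper": -1}, {"tx": 0, "ty": 0, "tz": 0, "rx": 0, "ry": 0, "rz": 0, "gripper": -1}, {"tx": 0, "ty": 0, "tz": 0, "rx": 0, "ry": 0, "rz": 0, "gripper": -1}, {"tx": 0, "ty": 0, "tz": 0, "rx": 0, "ry": 0, "rz": 0, "gripper": -1}, {"tx": 0, "ty": 0, "tz": 0, "rx": 0, "ry": 0, "rz": 0, "gripper": -1}, {"tx": 0, "ty": 0, "tz": 0, "rx": 0, "ry": 0, "rz": 0, "gripper": -1}, {"tx": 0, "ty": 0, "tz": 0, "rx": 0, "ry": 0, "rz": 0, "gripper": -1}, {"tx": 0, "ty": 0, "tz": 0, "rx": 0, "ry": 0, "rz": 0, "gripper": -1}, {"tx": 0, "ty": 0, "tz": 0, "rx": 0, "ry": 0, "rz": 0, "gripper": -1}], "squeeze": 100}}

```text
clock: 7.35
eef_pos: [419.3, -182.1, 105.3]
tcp_rot: [-3.141, -0.0, 1.496]
contact_force: [0.2, 0.2, -0.7]
opening: -0.002
```

Run:
```python
from h import *
print(r.sense())
s,im,d=grab('wrist'); save('w2.png',im)
s,im2,d2=grab('side'); a=cv2.resize(im2[170:330,150:350],None,fx=2.4,fy=2.4)
save('ws2.png',np.hstack([cv2.resize(im,(400,300)), cv2.resize(a,(400,300))]))
```

```text
{'clock': 7.35, 'qpos': array([-4.12991633e-01,  2.24400047e-01,  2.07246339e+00, -4.25686297e-06,
        8.44887459e-01, -3.38473250e-01]), 'qvel': array([-0.00034859, -0.0001479 , -0.00170892,  0.00072712, -0.00131021,
       -0.00049182]), 'joint_efforts': array([-6.91929687e-03, -4.33598864e+01, -2.64313245e+01, -3.46515544e-04,
        1.91960120e-03,  5.48343758e-05]), 'eef_pos': array([ 419.31535718, -182.10448929,  105.32820908]), 'tcp_rot': array([-3.14144233e+00, -4.95415037e-05,  1.49628077e+00]), 'contact_force': array([ 0.22252569,  0.17289217, -0.67523372]), 'wrist_torque': array([ 0.0183765 , -0.02458142, -0.00588103]), 'opening': -0.0016501467032562765}
```

View pics/ws2.png

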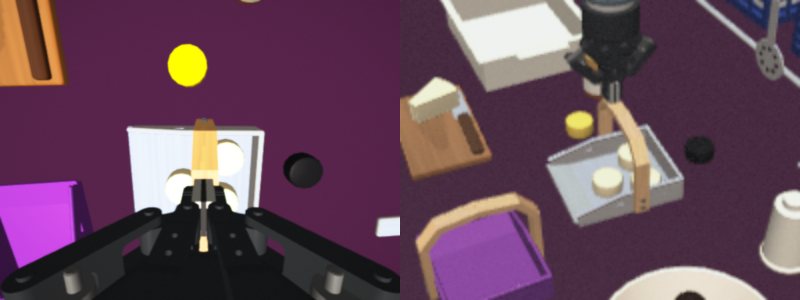

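Run:
```python
from h import *
s,im,d=grab('wrist'); P=cloud('wrist',d,s)
for c in(255,260,265): print(c,[ (v,P[v,c].round(0).tolist()) for v in range(150,330,12)])
s,im,d=grab('side'); Q=cloud('side',d)
# column through finger: crop x 612-400=212 ->*(200/400)+150=256
for c in (253,256,259): print(c,[(v,Q[v,c].round(0).tolist()) for v in range(190,240,4)])
```

```text
255 [(150, [416.0, -141.0, -1.0]), (162, [417.0, -143.0, 75.0]), (174, [417.0, -146.0, 103.0]), (186, [417.0, -153.0, 110.0]), (198, [417.0, -158.0, 118.0]), (210, [416.0, -163.0, 126.0]), (222, [416.0, -170.0, 128.0]), (234, [416.0, -170.0, 144.0]), (246, [416.0, -170.0, 158.0]), (258, [417.0, -170.0, 171.0]), (270, [417.0, -170.0, 179.0]), (282, [416.0, -175.0, 179.0]), (294, [416.0, -181.0, 179.0]), (306, [416.0, -185.0, 181.0]), (318, [415.0, -190.0, 182.0])]
260 [(150, [421.0, -141.0, 11.0]), (162, [421.0, -143.0, 75.0]), (174, [420.0, -147.0, 103.0]), (186, [420.0, -152.0, 112.0]), (198, [420.0, -158.0, 118.0]), (210, [419.0, -164.0, 125.0]), (222, [419.0, -169.0, 130.0]), (234, [419.0, -170.0, 144.0]), (246, [419.0, -170.0, 158.0]), (258, [419.0, -170.0, 170.0]), (270, [418.0, -176.0, 170.0]), (282, [418.0, -182.0, 170.0]), (294, [417.0, -188.0, 169.0]), (306, [415.0, -220.0, 136.0]), (318, [414.0, -230.0, 134.0])]
265 [(150, [426.0, -142.0, -0.0]), (162, [424.0, -143.0, 74.0]), (174, [424.0, -147.0, 103.0]), (186, [423.0, -153.0, 111.0]), (198, [423.0, -158.0, 118.0]), (210, 
[... 819 characters left out ...]
, -192.0, 213.0]), (206, [413.0, -199.0, 206.0]), (210, [422.0, -181.0, 178.0]), (214, [415.0, -195.0, 176.0]), (218, [417.0, -191.0, 159.0]), (222, [415.0, -193.0, 147.0]), (226, [416.0, -191.0, 132.0]), (230, [409.0, -206.0, 131.0]), (234, [467.0, -81.0, 1.0]), (238, [433.0, -154.0, 53.0])]
259 [(190, [414.0, -218.0, 268.0]), (194, [425.0, -194.0, 238.0]), (198, [427.0, -190.0, 222.0]), (202, [423.0, -197.0, 215.0]), (206, [423.0, -198.0, 202.0]), (210, [424.0, -195.0, 187.0]), (214, [424.0, -194.0, 172.0]), (218, [426.0, -190.0, 155.0]), (222, [425.0, -193.0, 144.0]), (226, [422.0, -198.0, 134.0]), (230, [414.0, -214.0, 135.0]), (234, [406.0, -230.0, 135.0]), (238, [467.0, -102.0, -0.0])]
```

Run:
```python
import cv2
a=cv2.imread('pics/w2.png')[140:340,180:340]; cv2.imwrite('pics/w2c.png',cv2.resize(a,None,fx=3,fy=3,interpolation=cv2.INTER_CUBIC))
```

```text
(no output)
```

View pics/w2c.png

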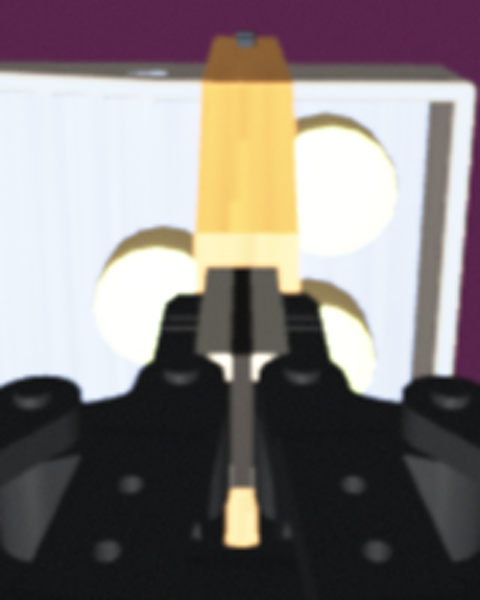

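The fingers shut above the strap: the pads are at crop (240,310), over the wood, and the opening reads 0. I'll lift 6 cm and measure where the fingertips really are.

Call:
{"op": "move_arm", "data": {"increments": [{"tx": 0, "ty": 0, "tz": -2, "rx": 0, "ry": 0, "rz": 0, "gripper": -1}, {"tx": 0, "ty": 0, "tz": -2, "rx": 0, "ry": 0, "rz": 0, "gripper": -1}, {"tx": 0, "ty": 0, "tz": -2, "rx": 0, "ry": 0, "rz": 0, "gripper": -1}, {"tx": 0, "ty": 0, "tz": 0, "rx": 0, "ry": 0, "rz": 0, "gripper": -1}]}}

```text
clock: 7.95
eef_pos: [420.9, -182.8, 167.6]
tcp_rot: [3.138, 0.001, 1.496]
contact_force: [0.7, -0.6, -0.1]
opening: 0.003
```

Run:
```python
from h import *
print(r.sense())
T=r.sense()['eef_pos']
s,im,d=grab('wrist'); save('w3.png',im); P=cloud('wrist',d,s)
for c in(252,256,260,264,268,272): print(c,[ (v,(P[v,c]-T).round(0).tolist()) for v in range(200,300,8)])
s,im2,d=grab('side'); Q=cloud('side',d).reshape(-1,3)
for z in range(100,260,8):
    q=Q[(abs(Q[:,2]-z)<4)&(abs(Q[:,0]-T[0])<40)&(abs(Q[:,1]-T[1])<25)]
    if len(q): print(z,len(q),q.min(0).round(),q.max(0).round())
save('ws3.png',np.hstack([cv2.resize(im,(400,300)),cv2.resize(im2[170:290,180:340],(400,300),interpolation=cv2.INTER_CUBIC)]))
```

```text
{'clock': 7.95, 'qpos': array([-4.12945884e-01,  1.32662268e-01,  2.01566480e+00, -1.98215188e-05,
        9.89037476e-01, -3.38456641e-01]), 'qvel': array([-1.87014751e-03,  3.08000894e-02,  3.84106066e-02, -3.98651019e-05,
       -4.95023676e-02,  2.65733311e-04]), 'joint_efforts': array([ 3.73445087e-03, -4.12626207e+01, -3.02872360e+01, -9.32511199e-06,
        7.26809353e-01,  3.67936559e-05]), 'eef_pos': array([ 420.9293499 , -182.79421999,  167.6330275 ]), 'tcp_rot': array([3.13760992e+00, 1.41952685e-03, 1.49631511e+00]), 'contact_force': array([ 0.6721924 , -0.61334771, -0.10107234]), 'wrist_torque': array([-0.01119864, -0.01194856,  0.02022025]), 'opening': 0.0026373207165054174}
252 [(200, [-7.0, 9.0, -38.0]), (208, [-8.0, 2.0, -38.0]), (216, [-8.0, -4.0, -36.0]), (224, [-9.0, -11.0, -36.0]), (232, [-5.0, 12.0, 35.0]), (240, [-5.0, 12.0, 46.0]), (248, [-4.0, 12.0, 54.0]), (256, [-4.0, 12.0, 63.0]), (264, [-4.0, 13.0, 71.0]), (272, [-4.0, 13.0, 77.0]), (280, [-4.0, 13.0, 83.0]), (288, [-4.0, 11.0, 84.0]), (296, [-5.0, 2.0, 75.0])]
256 [(200, [-4.0, 8.0, -38.0]), (208, [-4.0
[... 1563 characters left out ...]
0, 63.0]), (264, [4.0, 13.0, 71.0]), (272, [4.0, 13.0, 77.0]), (280, [4.0, 13.0, 83.0]), (288, [3.0, 15.0, 91.0]), (296, [3.0, 13.0, 92.0])]
108 2 [ 412. -166.  108.] [ 413. -158.  111.]
116 4 [ 410. -173.  114.] [ 412. -160.  119.]
124 9 [ 408. -201.  121.] [ 428. -167.  128.]
132 61 [ 408. -208.  129.] [ 431. -170.  135.]
196 8 [ 410. -195.  195.] [ 425. -185.  200.]
204 24 [ 407. -195.  200.] [ 433. -176.  208.]
212 28 [ 406. -196.  208.] [ 433. -174.  216.]
220 30 [ 406. -195.  216.] [ 432. -176.  224.]
228 27 [ 407. -197.  225.] [ 433. -174.  232.]
236 27 [ 395. -197.  232.] [ 442. -179.  240.]
244 75 [ 384. -201.  240.] [ 454. -173.  248.]
252 78 [ 383. -200.  248.] [ 458. -172.  256.]
```

View pics/ws3.png

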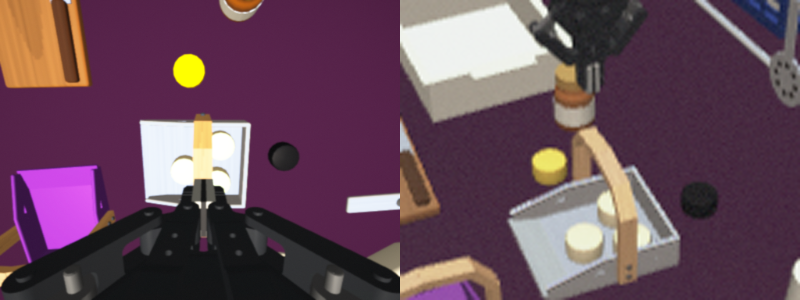

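Both cameras put the closed fingertips about 31 mm above the reported TCP (side: bottom at z≈197, TCP 166). I'll allow for that offset by opening and going down to a reported TCP of about 76.

Call:
{"op": "move_arm", "data": {"increments": [{"tx": 0, "ty": 0, "tz": 0, "rx": 0, "ry": 0, "rz": 0, "gripper": 1}, {"tx": 0, "ty": 0, "tz": 0, "rx": 0, "ry": 0, "rz": 0, "gripper": 1}, {"tx": 0, "ty": 0, "tz": 0, "rx": 0, "ry": 0, "rz": 0, "gripper": 1}, {"tx": 0, "ty": 0, "tz": 0, "rx": 0, "ry": 0, "rz": 0, "gripper": 1}, {"tx": -0.2, "ty": 0, "tz": 0, "rx": 0, "ry": 0, "rz": 0, "gripper": 1}, {"tx": 0, "ty": 0, "tz": 2, "rx": 0, "ry": 0, "rz": 0, "gripper": 1}, {"tx": 0, "ty": 0, "tz": 2, "rx": 0, "ry": 0, "rz": 0, "gripper": 1}, {"tx": 0, "ty": 0, "tz": 2, "rx": 0, "ry": 0, "rz": 0, "gripper": 1}, {"tx": 0, "ty": 0, "tz": 2, "rx": 0, "ry": 0, "rz": 0, "gripper": 1}, {"tx": 0, "ty": 0, "tz": 0.9, "rx": 0, "ry": 0, "rz": 0, "gripper": 1}, {"tx": 0, "ty": 0, "tz": 0, "rx": 0, "ry": 0, "rz": 0, "gripper": 1}]}}

```text
clock: 9.15
eef_pos: [418.4, -183.8, 75.5]
tcp_rot: [-3.139, -0.001, 1.496]
contact_force: [0.2, 0.4, 0.4]
opening: 1.001
```

Call:
{"op": "move_arm", "data": {"increments": [{"tx": 0, "ty": 0, "tz": 0, "rx": 0, "ry": 0, "rz": 0, "gripper": -1}, {"tx": 0, "ty": 0, "tz": 0, "rx": 0, "ry": 0, "rz": 0, "gripper": -1}, {"tx": 0, "ty": 0, "tz": 0, "rx": 0, "ry": 0, "rz": 0, "gripper": -1}, {"tx": 0, "ty": 0, "tz": 0, "rx": 0, "ry": 0, "rz": 0, "gripper": -1}, {"tx": 0, "ty": 0, "tz": 0, "rx": 0, "ry": 0, "rz": 0, "gripper": -1}, {"tx": 0, "ty": 0, "tz": 0, "rx": 0, "ry": 0, "rz": 0, "gripper": -1}, {"tx": 0, "ty": 0, "tz": 0, "rx": 0, "ry": 0, "rz": 0, "gripper": -1}, {"tx": 0, "ty": 0, "tz": 0, "rx": 0, "ry": 0, "rz": 0, "gripper": -1}], "squeeze": 100}}

```text
clock: 9.95
eef_pos: [419.7, -184.3, 77.0]
tcp_rot: [3.141, 0.0, 1.496]
contact_force: [-1.2, 1.3, 6.8]
opening: 0.216
```

Gripped: opening 0.216 matches the 20 mm strap. Lift gently and check that the tray hangs level.

Call:
{"op": "move_arm", "data": {"increments": [{"tx": 0, "ty": 0, "tz": -0.3, "rx": 0, "ry": 0, "rz": 0, "gripper": -1}, {"tx": 0, "ty": 0, "tz": -0.7, "rx": 0, "ry": 0, "rz": 0, "gripper": -1}, {"tx": 0, "ty": 0, "tz": -1.2, "rx": 0, "ry": 0, "rz": 0, "gripper": -1}, {"tx": 0, "ty": 0, "tz": -1.6, "rx": 0, "ry": 0, "rz": 0, "gripper": -1}, {"tx": 0, "ty": 0, "tz": -2, "rx": 0, "ry": 0, "rz": 0, "gripper": -1}, {"tx": 0, "ty": 0, "tz": -2, "rx": 0, "ry": 0, "rz": 0, "gripper": -1}, {"tx": 0, "ty": 0, "tz": -2, "rx": 0, "ry": 0, "rz": 0, "gripper": -1}, {"tx": 0, "ty": 0, "tz": -1.4, "rx": 0, "ry": 0, "rz": 0, "gripper": -1}, {"tx": 0, "ty": 0, "tz": -0.8, "rx": 0, "ry": 0, "rz": 0, "gripper": -1}, {"tx": 0, "ty": 0, "tz": 0, "rx": 0, "ry": 0, "rz": 0, "gripper": -1}], "squeeze": 115}}

```text
clock: 10.95
eef_pos: [419.7, -184.3, 197.7]
tcp_rot: [3.14, 0.001, 1.496]
contact_force: [-0.6, -0.2, -7.2]
opening: 0.207
```

```bash
cat >> h.py <<'E'
def plan(p1,R1,n,speed=None):
    """rows (cm,deg) from present pose to p1,R1 in n steps, shift before turn"""
    import json
    s=r.sense(); p0=np.array(s['eef_pos']); A=Ro.from_euler('xyz',s['tcp_rot']); B=R1
    w=(A.inv()*B).as_rotvec(); f=np.linspace(0,1,n+1); f=f if n<5 else (f**2*(3-2*f)*.5+f*.5)
    p,Rc=p0,A
    for i in range(1,n+1):
        pt=p0+(np.array(p1)-p0)*f[i]; Rt=A*Ro.from_rotvec(w*f[i])
        t=np.round(Rc.inv().apply(pt-p)/10,1); q=np.round(np.degrees((Rc.inv()*Rt).as_rotvec()),1)
        p=p+Rc.apply(t*10); Rc=Rc*Ro.from_rotvec(np.radians(q)); print(i,t.tolist(),q.tolist())
    print('end',p,Rc.as_euler('xyz'))
def tool(tray_yaw,tilt):
    "tool orientation for tray yaw and front-down tilt (deg); tool x=tray y, tool y=tray x, z down"
    T=Ro.from_euler('z',tray_yaw,degrees=True)*Ro.from_euler('y',-tilt,degrees=True)
    return T*Ro.from_matrix(np.array([[0,1,0],[1,0,0],[0,0,-1.]]))
E
python3 - <<'E'
from h import *
print(r.sense()['eef_pos'],r.sense()['contact_force'],r.sense()['wrist_torque'],r.sense()['opening'],r.sense()['qpos'])
s,im,d=grab('side'); Q=cloud('side',d).reshape(-1,3)
s2,im2,d2=grab('scene'); S=cloud('scene',d2).reshape(-1,3)
save('s4.png',np.hstack([cv2.resize(im[150:320,150:350],(400,340)),cv2.resize(im2[130:300,130:330],(400,340))]))
for nm,Z in(('side',Q),('scene',S)):
  for lo in range(-300,-140,20):
    q=Z[(Z[:,0]>300)&(Z[:,0]<500)&(Z[:,1]>lo)&(Z[:,1]<lo+20)&(Z[:,2]>60)&(Z[:,2]<280)]; 
    if len(q): print(nm,lo,np.percentile(q[:,2],[1,50,99]).round())
plan([381,246,197],tool(90,0),22)
E
```

```text
[ 419.71107893 -184.29761458  197.65401465] [-0.58182626 -0.19380968 -7.19878141] [ 0.19320396 -0.03301984 -0.01370583] 0.20738072884285882 [-4.17050561e-01  9.51534757e-02  1.98295298e+00  2.93110798e-05
  1.06135473e+00 -3.42587290e-01]
side -300 [121. 155. 234.]
side -280 [120. 145. 251.]
side -260 [123. 145. 254.]
side -240 [122. 143. 257.]
side -220 [122. 134. 257.]
side -200 [122. 232. 279.]
side -180 [122. 127. 279.]
side -160 [123. 145. 204.]
scene -300 [121. 166. 233.]
scene -280 [119. 140. 249.]
scene -260 [119. 147. 253.]
scene -240 [120. 147. 256.]
scene -220 [120. 142. 256.]
scene -200 [121. 147. 278.]
scene -180 [121. 136. 274.]
scene -160 [121. 165. 237.]
1 [1.1, -0.2, -0.0] [-0.0, -0.0, -2.4]
2 [1.3, -0.1, -0.0] [-0.0, -0.0, -3.0]
3 [1.6, -0.1, -0.0] [-0.0, -0.0, -3.4]
4 [1.8, -0.1, -0.0] [-0.0, -0.0, -3.9]
5 [1.9, 0.2, -0.0] [-0.0, -0.0, -4.2]
6 [2.1, 0.2, -0.0] [-0.0, -0.0, -4.6]
7 [2.1, 0.5, -0.0] [-0.0, -0.0, -4.8]
8 [2.2, 0.7, -0.0] [-0.0, -0.0, -5.0]
9 [2.2, 0.9, -0.0] [-0.0, -0.0, -5.2]
10 [2.2, 1.1, -0.0] [-0.0, -0.0, -5.3]
11 [2.1, 1.3, -0.0] [0.0, -0.0, -5.3]
12 [1.9, 1.5, -0.0] [0.0, -0.0, -5.4]
13 [1.8, 1.6, -0.0] [0.0, -0.0, -5.3]
14 [1.5, 1.8, -0.1] [0.0, -0.0, -5.2]
15 [1.4, 1.9, 0.0] [0.0, -0.0, -5.0]
16 [1.1, 1.9, 0.0] [0.0, -0.0, -4.8]
17 [1.0, 1.8, 0.0] [0.0, -0.0, -4.6]
18 [0.7, 1.8, 0.0] [0.0, -0.0, -4.2]
19 [0.5, 1.7, 0.0] [0.0, -0.0, -3.8]
20 [0.4, 1.5, 0.0] [0.0, -0.0, -3.5]
21 [0.2, 1.4, 0.0] [0.0, -0.0, -2.9]
22 [0.2, 1.1, 0.0] [0.0, -0.0, -2.5]
end [380.95534418 246.25021408 197.19667364] [ 3.14134156e+00 -4.87948868e-04 -3.14100215e+00]
```

View pics/s4.png

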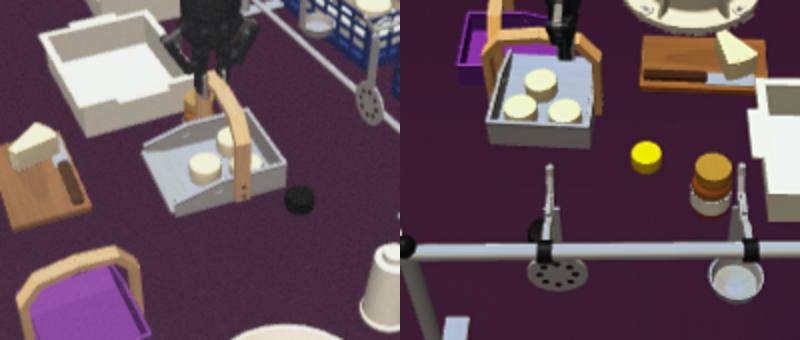

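The tray is lifted level (floor at z≈120 across its width) with three cheeses in it, and the jar, yellow and black discs are undisturbed. Carry it to the tub, yawing 94°.

Call:
{"op": "move_arm", "data": {"increments": [{"tx": 1.1, "ty": -0.2, "tz": 0, "rx": 0, "ry": 0, "rz": -2.4, "gripper": -1}, {"tx": 1.3, "ty": -0.1, "tz": 0, "rx": 0, "ry": 0, "rz": -3, "gripper": -1}, {"tx": 1.6, "ty": -0.1, "tz": 0, "rx": 0, "ry": 0, "rz": -3.4, "gripper": -1}, {"tx": 1.8, "ty": -0.1, "tz": 0, "rx": 0, "ry": 0, "rz": -3.9, "gripper": -1}, {"tx": 1.9, "ty": 0.2, "tz": 0, "rx": 0, "ry": 0, "rz": -4.2, "gripper": -1}, {"tx": 2.1, "ty": 0.2, "tz": 0, "rx": 0, "ry": 0, "rz": -4.6, "gripper": -1}, {"tx": 2.1, "ty": 0.5, "tz": 0, "rx": 0, "ry": 0, "rz": -4.8, "gripper": -1}, {"tx": 2.2, "ty": 0.7, "tz": 0, "rx": 0, "ry": 0, "rz": -5, "gripper": -1}, {"tx": 2.2, "ty": 0.9, "tz": 0, "rx": 0, "ry": 0, "rz": -5.2, "gripper": -1}, {"tx": 2.2, "ty": 1.1, "tz": 0, "rx": 0, "ry": 0, "rz": -5.3, "gripper": -1}, {"tx": 2.1, "ty": 1.3, "tz": 0, "rx": 0, "ry": 0, "rz": -5.3, "gripper": -1}, {"tx": 1.9, "ty": 1.5, "tz": 0, "rx": 0, "ry": 0, "rz": -5.4, "gripper": -1}]}}

```text
clock: 12.25
eef_pos: [396.9, 57.1, 195.9]
tcp_rot: [-3.141, -0.001, 2.42]
contact_force: [0.9, -0.2, -4.5]
opening: 0.207
```

Call:
{"op": "move_arm", "data": {"increments": [{"tx": 1.8, "ty": 1.6, "tz": 0, "rx": 0, "ry": 0, "rz": -5.3, "gripper": -1}, {"tx": 1.5, "ty": 1.8, "tz": 0, "rx": 0, "ry": 0, "rz": -5.2, "gripper": -1}, {"tx": 1.4, "ty": 1.9, "tz": 0, "rx": 0, "ry": 0, "rz": -5, "gripper": -1}, {"tx": 1.1, "ty": 1.9, "tz": 0, "rx": 0, "ry": 0, "rz": -4.8, "gripper": -1}, {"tx": 1, "ty": 1.8, "tz": 0, "rx": 0, "ry": 0, "rz": -4.6, "gripper": -1}, {"tx": 0.7, "ty": 1.8, "tz": 0, "rx": 0, "ry": 0, "rz": -4.2, "gripper": -1}, {"tx": 0.5, "ty": 1.7, "tz": 0, "rx": 0, "ry": 0, "rz": -3.8, "gripper": -1}, {"tx": 0.4, "ty": 1.5, "tz": 0, "rx": 0, "ry": 0, "rz": -3.5, "gripper": -1}, {"tx": 0.2, "ty": 1.4, "tz": 0, "rx": 0, "ry": 0, "rz": -2.9, "gripper": -1}, {"tx": 0.2, "ty": 1.1, "tz": 0, "rx": 0, "ry": 0, "rz": -2.5, "gripper": -1}, {"tx": 0, "ty": 0, "tz": 0, "rx": 0, "ry": 0, "rz": 0, "gripper": -1}]}}

```text
clock: 13.35
eef_pos: [380.9, 247.3, 196.2]
tcp_rot: [3.141, -0.0, -3.138]
contact_force: [0.3, -0.9, -5.7]
opening: 0.212
```

Run:
```python
from h import *
s=r.sense(); print(s['eef_pos'],s['tcp_rot'],s['opening'],s['qpos'],s['contact_force'])
s,im,d=grab('side'); s2,im2,d2=grab('scene'); 
save('s5.png',np.hstack([cv2.resize(im[70:260,130:330],(400,380)),cv2.resize(im2[120:280,250:450],(400,380))]))
# low pour: keep lip z at goal. stage1 tilt 12, lip z 60 ; stage2 tilt 55
def T(tilt,lip): 
    rel=tool(90,tilt).as_matrix()@np.array([-32,-95,65.])  # tool coords: x=tray y, y=tray x, z=-tray z
    return np.array(lip)-rel
for t,l,n in((10,(413,215,50),8),(55,(413,235,32),14)): print(t,T(t,l)); plan(T(t,l),tool(90,t),n)
```

```text
[380.9082861  247.32804493 196.21078292] [ 3.14136555e+00 -3.24514162e-04 -3.13757748e+00] 0.21158100374666836 [ 5.72289393e-01  9.12794766e-02  1.99091423e+00  4.19728664e-04
  1.05955027e+00 -1.00272745e+00] [ 0.31005138 -0.94102084 -5.73557152]
10 [381.         297.26960499 130.50908082]
1 [-0.0, 0.4, 0.6] [-0.8, -0.0, 0.0]
2 [-0.0, 0.6, 0.7] [-1.2, -0.0, 0.0]
3 [-0.0, 0.7, 1.0] [-1.5, -0.0, 0.0]
4 [-0.0, 0.8, 1.1] [-1.5, -0.0, 0.0]
5 [-0.0, 0.7, 1.0] [-1.6, -0.0, 0.0]
6 [-0.0, 0.6, 1.1] [-1.4, -0.0, 0.0]
7 [-0.0, 0.5, 0.8] [-1.2, -0.0, 0.0]
8 [-0.0, 0.3, 0.6] [-0.8, -0.0, 0.0]
end [380.84984482 296.93577101 130.69158357] [ 2.96782514e+00 -6.07500179e-04 -3.14070644e+00]
55 [381.         236.24487857 147.10191257]
1 [-0.0, -0.0, 0.2] [-2.4, -0.0, 0.0]
2 [-0.0, -0.1, 0.3] [-3.1, -0.0, 0.0]
3 [-0.0, -0.1, 0.3] [-3.6, -0.0, 0.0]
4 [-0.0, -0.1, 0.4] [-4.2, -0.0, 0.0]
5 [-0.0, -0.2, 0.3] [-4.6, -0.0, 0.0]
6 [-0.0, -0.2, 0.4] [-4.7, -0.0, 0.0]
7 [-0.0, -0.3, 0.4] [-4.9, -0.0, 0.0]
8 [-0.0, -0.2, 0.3] [-4.9, -0.0, 0.0]
9 [-0.0, -0.3, 0.3] [-4.8, -0.0, 0.0]
10 [-0.0, -0.3, 0.3] [-4.5, -0.0, 0.0]
11 [-0.0, -0.3, 0.2] [-4.2, -0.1, 0.0]
12 [-0.0, -0.3, 0.2] [-3.7, 0.0, 0.0]
13 [-0.0, -0.3, 0.2] [-3.1, 0.0, 0.0]
14 [-0.0, -0.2, 0.1] [-2.3, 0.0, 0.0]
end [380.92305581 236.40718182 146.53606475] [2.18242694e+00 6.52851224e-04 3.14127208e+00]
```

View pics/s5.png

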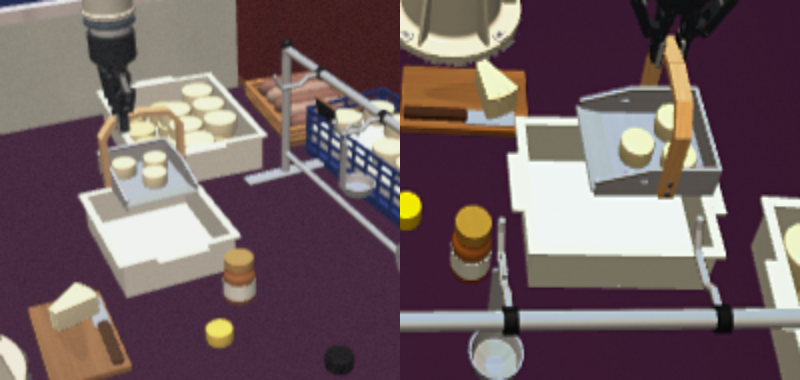

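The view shows the tray level over the tub with all three cheeses, and another filled tub to the left. Lowering before tilting would catch the tub rim, so I'll replan with tilt and lowering combined and the lip at y≈205.

Run:
```python
from h import *
for f in('scene','side'):
    P=np.load(f+'.npy').reshape(-1,3)
    for y in range(340,440,20):
        q=P[(P[:,0]>320)&(P[:,0]<500)&(P[:,1]>y)&(P[:,1]<y+20)]; print(f,y,len(q),np.percentile(q[:,2],98).round() if len(q) else '')
_pl=plan
def T(tilt,lip): return np.array(lip)-tool(90,tilt).as_matrix()@np.array([-32,-95,65.])
W=[(0,None,None)]
ts=[3,6,9,12,14]+[17,20,23,26,30,34,38,42,46,50,54,57]
Y=205
lz=lambda t: np.interp(t,[0,14,20,25,35,57],[125,70,55,45,33,30])
s=r.sense(); p=np.array(s['eef_pos']); R=Ro.from_euler('xyz',s['tcp_rot'])
for t in ts:
    ly=np.interp(t,[0,14],[p0y:=153,Y]) if t<14 else Y
    G=T(t,(413,ly,lz(t))); B=tool(90,t)
    d=np.round(R.inv().apply(G-p)/10,1); q=np.round(np.degrees((R.inv()*B).as_rotvec()),1)
    p=p+R.apply(d*10); R=R*Ro.from_rotvec(np.radians(q))
    b=lz(t)-12*np.cos(np.radians(t)); print(t,d.tolist(),q.tolist(),p.round(),'rim clr',round(b+(326-ly)*np.tan(np.radians(t))-72) )
```

```text
scene 340 114 73.0
scene 360 161 4.0
scene 380 437 82.0
scene 400 367 81.0
scene 420 285 82.0
side 340 23 71.0
side 360 4 1.0
side 380 68 82.0
side 400 88 80.0
side 420 35 81.0
3 [-0.0, 1.0, 1.3] [-3.0, -0.0, 0.0] [381. 256. 183.] rim clr 38
6 [-0.0, 0.7, 0.7] [-3.0, -0.0, 0.0] [381. 263. 177.] rim clr 33
9 [-0.0, 0.6, 0.8] [-3.0, -0.0, 0.0] [381. 270. 169.] rim clr 28
12 [-0.0, 0.6, 0.9] [-3.0, -0.0, 0.0] [381. 277. 161.] rim clr 21
14 [-0.0, 0.3, 0.6] [-2.0, -0.0, 0.0] [381. 281. 156.] rim clr 17
17 [-0.0, -0.5, 0.2] [-3.0, -0.0, 0.0] [381. 277. 153.] rim clr 16
20 [-0.0, -0.6, 0.3] [-3.0, -0.0, 0.0] [381. 272. 148.] rim clr 16
23 [-0.0, -0.6, 0.0] [-3.0, -0.1, 0.0] [381. 267. 146.] rim clr 17
26 [-0.0, -0.5, 0.0] [-3.0, 0.0, 0.0] [381. 262. 144.] rim clr 20
30 [-0.0, -0.7, -0.2] [-4.0, 0.0, 0.0] [381. 255. 143.] rim clr 26
34 [-0.0, -0.7, -0.2] [-4.0, 0.0, 0.0] [381. 248. 141.] rim clr 34
38 [-0.0, -0.6, -0.5] [-4.0, 0.0, 0.0] [381. 240. 142.] rim clr 46
42 [-0.0, -0.5, -0.6] [-4.0, 0.0, 0.0] [381. 232. 144.] rim clr 60
46 [-0.0, -0.5, -0.6] [-4.0, 0.0, 0.1] [381. 225. 145.] rim clr 76
50 [-0.0, -0.5, -0.7] [-4.0, 0.0, -0.0] [381. 216. 146.] rim clr 95
54 [-0.0, -0.5, -0.6] [-4.0, 0.0, -0.0] [381. 208. 146.] rim clr 118
57 [-0.0, -0.4, -0.4] [-3.0, 0.0, -0.0] [381. 203. 145.] rim clr 138
```

Call:
{"op": "move_arm", "data": {"increments": [{"tx": 0, "ty": 1, "tz": 1.3, "rx": -3, "ry": 0, "rz": 0, "gripper": -1}, {"tx": 0, "ty": 0.7, "tz": 0.7, "rx": -3, "ry": 0, "rz": 0, "gripper": -1}, {"tx": 0, "ty": 0.6, "tz": 0.8, "rx": -3, "ry": 0, "rz": 0, "gripper": -1}, {"tx": 0, "ty": 0.6, "tz": 0.9, "rx": -3, "ry": 0, "rz": 0, "gripper": -1}, {"tx": 0, "ty": 0.3, "tz": 0.6, "rx": -2, "ry": 0, "rz": 0, "gripper": -1}, {"tx": 0, "ty": -0.5, "tz": 0.2, "rx": -3, "ry": 0, "rz": 0, "gripper": -1}, {"tx": 0, "ty": -0.6, "tz": 0.3, "rx": -3, "ry": 0, "rz": 0, "gripper": -1}, {"tx": 0, "ty": -0.6, "tz": 0, "rx": -3, "ry": 0, "rz": 0, "gripper": -1}, {"tx": 0, "ty": -0.5, "tz": 0, "rx": -3, "ry": 0, "rz": 0, "gripper": -1}]}}

```text
clock: 14.35
eef_pos: [381.4, 261.1, 144.4]
tcp_rot: [2.687, 0.001, 3.141]
contact_force: [-1.1, 0.1, -6.7]
opening: 0.206
```

Call:
{"op": "move_arm", "data": {"increments": [{"tx": 0, "ty": -0.7, "tz": -0.2, "rx": -4, "ry": 0, "rz": 0, "gripper": -1}, {"tx": 0, "ty": -0.7, "tz": -0.2, "rx": -4, "ry": 0, "rz": 0, "gripper": -1}, {"tx": 0, "ty": -0.6, "tz": -0.5, "rx": -4, "ry": 0, "rz": 0, "gripper": -1}, {"tx": 0, "ty": -0.5, "tz": -0.6, "rx": -4, "ry": 0, "rz": 0, "gripper": -1}, {"tx": 0, "ty": -0.5, "tz": -0.6, "rx": -4, "ry": 0, "rz": 0, "gripper": -1}, {"tx": 0, "ty": -0.5, "tz": -0.7, "rx": -4, "ry": 0, "rz": 0, "gripper": -1}, {"tx": 0, "ty": -0.5, "tz": -0.6, "rx": -4, "ry": 0, "rz": 0, "gripper": -1}, {"tx": 0, "ty": -0.4, "tz": -0.4, "rx": -3, "ry": 0, "rz": 0, "gripper": -1}, {"tx": 0, "ty": 0, "tz": 0, "rx": 0, "ry": 0, "rz": 0, "gripper": -1}, {"tx": 0, "ty": 0, "tz": 0, "rx": 0, "ry": 0, "rz": 0, "gripper": -1}, {"tx": 0, "ty": 0, "tz": 0, "rx": 0, "ry": 0, "rz": 0, "gripper": -1}]}}

```text
clock: 15.45
eef_pos: [381.6, 203.0, 145.6]
tcp_rot: [2.149, 0.001, -3.141]
contact_force: [-0.3, -0.5, -4.5]
opening: 0.211
```

Run:
```python
from h import *
s=r.sense(); print(s['eef_pos'],s['tcp_rot'],s['opening'],s['qpos'],s['contact_force'],s['clock'])
s,im,d=grab('side'); s2,im2,d2=grab('scene'); P=cloud('scene',d2); Q=cloud('side',d)
save('s6.png',np.hstack([cv2.resize(im[90:260,130:290],(400,425)),cv2.resize(im2[120:280,280:440],(400,425))]))
for n,Z in(('side',Q),('scene',P)):
  for k in r.cut_out('cheese1',n)[:8]: print(n,round(k['confidence'],2),k['bbox'],np.nanmedian(Z[k['mask']],0).round())
```

```text
[381.60167415 202.95899908 145.55426494] [ 2.14872816e+00  9.38382179e-04 -3.14085964e+00] 0.21074030504026542 [-0.27823596  0.40806754  2.26496426  1.0593121   1.17723937 -2.65323721] [-0.30791766 -0.51656545 -4.4665934 ] 15.45
side 0.68 [230.9, 229.6, 243.1, 243.7] [404. -93.  24.]
side 0.64 [197.0, 190.7, 203.9, 201.3] [355. 142.  44.]
side 0.45 [289.6, 246.5, 306.4, 262.1] [ 539. -227.   23.]
side 0.4 [205.3, 188.9, 219.3, 195.1] [411. 173.  29.]
scene 0.66 [339.3, 202.3, 354.6, 217.0] [423. 177.  30.]
scene 0.61 [324.6, 187.7, 340.4, 198.0] [369. 147.  38.]
scene 0.5 [193.1, 241.1, 201.4, 254.2] [ 550. -230.   26.]
scene 0.47 [249.6, 201.2, 262.6, 216.6] [419. -83.  24.]
```

View pics/s6.png

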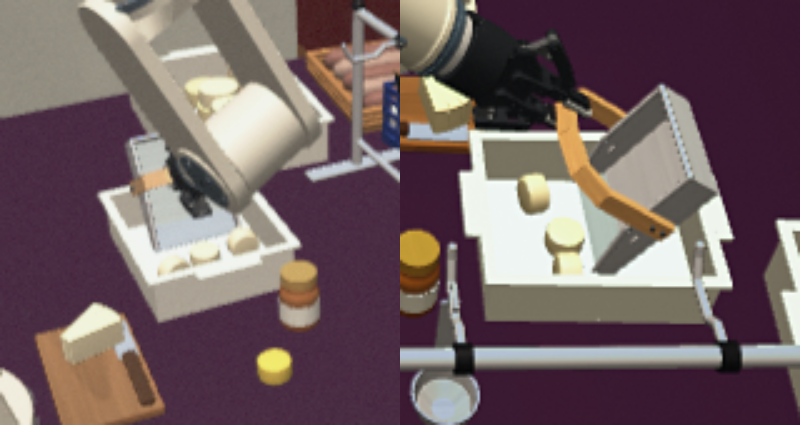

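All three cheeses are in the tub, at scene crop (533,192), (563,237) and (568,262), and the tray is empty. Next: lift clear, level the tray and yaw back.

Run:
```python
from h import *
s=r.sense(); p=np.array(s['eef_pos']); R=Ro.from_euler('xyz',s['tcp_rot'])
def seg(p1,y0,t0,y1,t1,n):
    global p,R
    a=p.copy()
    for i in range(1,n+1):
        f=i/n; f=.5*f+.5*f*f*(3-2*f)
        G=a+(np.array(p1)-a)*f; B=tool(y0+(y1-y0)*f,t0+(t1-t0)*f)
        d=np.round(R.inv().apply(G-p)/10,1); q=np.round(np.degrees((R.inv()*B).as_rotvec()),1)
        p=p+R.apply(d*10); R=R*Ro.from_rotvec(np.radians(q)); print(i,d.tolist(),q.tolist())
    print(p.round(1),R.as_euler('xyz').round(3))
seg([381,220,270],90,56.9,90,56.9,7)
seg([400,240,275],90,56.9,90,0,14)
seg([545,240,270],90,0,0,0,18)
```

```text
1 [0.0, 1.1, -0.5] [0.0, -0.0, 0.1]
2 [0.0, 1.6, -0.8] [0.0, -0.0, 0.0]
3 [0.0, 2.0, -0.9] [0.0, -0.0, 0.0]
4 [0.0, 2.0, -1.0] [0.0, -0.0, 0.0]
5 [0.0, 1.9, -0.9] [0.0, -0.0, 0.0]
6 [0.0, 1.6, -0.7] [0.0, -0.0, 0.0]
7 [0.0, 1.1, -0.6] [0.0, -0.0, 0.0]
[381.4 219.7 269.9] [ 2.148 -0.    -3.141]
1 [-0.1, 0.1, 0.1] [2.5, -0.0, 0.0]
2 [-0.1, 0.1, 0.0] [3.2, -0.0, 0.0]
3 [-0.1, 0.1, 0.1] [3.8, -0.0, 0.0]
4 [-0.2, 0.1, 0.1] [4.3, -0.0, 0.0]
5 [-0.1, 0.2, 0.1] [4.7, -0.0, 0.0]
6 [-0.2, 0.1, 0.1] [4.9, -0.0, 0.0]
7 [-0.1, 0.2, 0.0] [5.1, -0.0, 0.0]
8 [-0.2, 0.2, 0.1] [5.1, -0.0, 0.0]
9 [-0.2, 0.2, 0.0] [4.9, -0.0, 0.0]
10 [-0.1, 0.1, 0.0] [4.7, -0.0, 0.0]
11 [-0.2, 0.2, 0.0] [4.3, -0.0, 0.0]
12 [-0.1, 0.1, 0.0] [3.8, -0.0, 0.0]
13 [-0.1, 0.1, -0.0] [3.2, -0.0, 0.0]
14 [-0.1, 0.1, -0.0] [2.4, -0.0, 0.0]
[400.3 239.7 274.8] [ 3.141 -0.    -3.141]
1 [-0.5, 0.0, 0.0] [0.0, -0.0, 2.9]
2 [-0.6, 0.0, 0.0] [0.0, -0.0, 3.7]
3 [-0.6, 0.1, 0.1] [0.0, -0.0, 4.3]
4 [-0.8, 0.2, -0.0] [0.0, -0.0, 4.8]
5 [-0.8, 0.2, 0.0] [0.0, -0.0, 5.3]
6 [-0.9, 0.3, 0.0] [0.0, -0.0, 5.7]
7 [-0.8, 0.4, 0.1] [0.0, -0.0, 6.0]
8 [-0.9, 0.6, 0.0] [0.0, -0.0, 6.1]
9 [-0.7, 0.6, 0.0] [0.0, -0.0, 6.2]
10 [-0.7, 0.7, 0.1] [0.0, -0.0, 6.3]
11 [-0.7, 0.8, 0.0] [0.0, -0.0, 6.1]
12 [-0.5, 0.8, 0.0] [0.0, -0.0, 6.0]
13 [-0.4, 0.8, 0.1] [0.0, -0.0, 5.7]
14 [-0.3, 0.8, -0.0] [-0.0, -0.0, 5.3]
15 [-0.2, 0.8, 0.0] [-0.0, -0.0, 4.8]
16 [-0.1, 0.6, 0.0] [-0.0, -0.0, 4.3]
17 [-0.1, 0.6, 0.1] [-0.0, -0.0, 3.6]
18 [-0.0, 0.5, -0.0] [-0.0, -0.0, 2.9]
[545.2 240.  269.7] [-3.141e+00 -1.000e-03  1.572e+00]
```

Call:
{"op": "move_arm", "data": {"increments": [{"tx": 0, "ty": 1.1, "tz": -0.5, "rx": 0, "ry": 0, "rz": 0, "gripper": -1}, {"tx": 0, "ty": 1.6, "tz": -0.8, "rx": 0, "ry": 0, "rz": 0, "gripper": -1}, {"tx": 0, "ty": 2, "tz": -0.9, "rx": 0, "ry": 0, "rz": 0, "gripper": -1}, {"tx": 0, "ty": 2, "tz": -1, "rx": 0, "ry": 0, "rz": 0, "gripper": -1}, {"tx": 0, "ty": 1.9, "tz": -0.9, "rx": 0, "ry": 0, "rz": 0, "gripper": -1}, {"tx": 0, "ty": 1.6, "tz": -0.7, "rx": 0, "ry": 0, "rz": 0, "gripper": -1}, {"tx": 0, "ty": 1.1, "tz": -0.6, "rx": 0, "ry": 0, "rz": 0, "gripper": -1}]}}

```text
clock: 16.35
eef_pos: [380.8, 219.8, 270.8]
tcp_rot: [2.147, 0.001, -3.14]
contact_force: [0.2, 0.5, -4.7]
opening: 0.212
```

Call:
{"op": "move_arm", "data": {"increments": [{"tx": -0.1, "ty": 0.1, "tz": 0.1, "rx": 4, "ry": 0, "rz": 0, "gripper": -1}, {"tx": -0.2, "ty": 0.2, "tz": 0.1, "rx": 5, "ry": 0, "rz": 0, "gripper": -1}, {"tx": -0.2, "ty": 0.2, "tz": 0.1, "rx": 5, "ry": 0, "rz": 0, "gripper": -1}, {"tx": -0.2, "ty": 0.2, "tz": 0.1, "rx": 5, "ry": 0, "rz": 0, "gripper": -1}, {"tx": -0.2, "ty": 0.2, "tz": 0.1, "rx": 5, "ry": 0, "rz": 0, "gripper": -1}, {"tx": -0.2, "ty": 0.2, "tz": 0, "rx": 5, "ry": 0, "rz": 0, "gripper": -1}, {"tx": -0.2, "ty": 0.2, "tz": 0, "rx": 5, "ry": 0, "rz": 0, "gripper": -1}, {"tx": -0.2, "ty": 0.2, "tz": 0, "rx": 5, "ry": 0, "rz": 0, "gripper": -1}, {"tx": -0.1, "ty": 0.1, "tz": 0, "rx": 5, "ry": 0, "rz": 0, "gripper": -1}, {"tx": -0.1, "ty": 0.1, "tz": 0, "rx": 5, "ry": 0, "rz": 0, "gripper": -1}, {"tx": -0.1, "ty": 0.1, "tz": 0, "rx": 5, "ry": 0, "rz": 0, "gripper": -1}, {"tx": -0.1, "ty": 0.1, "tz": 0, "rx": 2.9, "ry": 0, "rz": 0, "gripper": -1}]}}

```text
clock: 17.55
eef_pos: [399.1, 239.0, 276.5]
tcp_rot: [-3.14, -0.001, -3.14]
contact_force: [-0.5, 0.5, -4.4]
opening: 0.206
```

Call:
{"op": "move_arm", "data": {"increments": [{"tx": -0.5, "ty": 0, "tz": 0, "rx": 0, "ry": 0, "rz": 2.9, "gripper": -1}, {"tx": -0.6, "ty": 0, "tz": 0, "rx": 0, "ry": 0, "rz": 3.7, "gripper": -1}, {"tx": -0.6, "ty": 0.1, "tz": 0.1, "rx": 0, "ry": 0, "rz": 4.3, "gripper": -1}, {"tx": -0.8, "ty": 0.2, "tz": 0, "rx": 0, "ry": 0, "rz": 4.8, "gripper": -1}, {"tx": -0.8, "ty": 0.2, "tz": 0, "rx": 0, "ry": 0, "rz": 5.3, "gripper": -1}, {"tx": -0.9, "ty": 0.3, "tz": 0, "rx": 0, "ry": 0, "rz": 5.7, "gripper": -1}, {"tx": -0.8, "ty": 0.4, "tz": 0.1, "rx": 0, "ry": 0, "rz": 6, "gripper": -1}, {"tx": -0.9, "ty": 0.6, "tz": 0, "rx": 0, "ry": 0, "rz": 6.1, "gripper": -1}, {"tx": -0.7, "ty": 0.6, "tz": 0, "rx": 0, "ry": 0, "rz": 6.2, "gripper": -1}, {"tx": -0.7, "ty": 0.7, "tz": 0.1, "rx": 0, "ry": 0, "rz": 6.3, "gripper": -1}, {"tx": -0.7, "ty": 0.8, "tz": 0, "rx": 0, "ry": 0, "rz": 6.1, "gripper": -1}]}}

```text
clock: 18.65
eef_pos: [491.6, 238.3, 272.9]
tcp_rot: [-3.14, -0.003, 2.136]
contact_force: [0.3, 0.4, -4.3]
opening: 0.212
```

Call:
{"op": "move_arm", "data": {"increments": [{"tx": -0.5, "ty": 0.8, "tz": 0, "rx": 0, "ry": 0, "rz": 6, "gripper": -1}, {"tx": -0.4, "ty": 0.8, "tz": 0.1, "rx": 0, "ry": 0, "rz": 5.7, "gripper": -1}, {"tx": -0.3, "ty": 0.8, "tz": 0, "rx": 0, "ry": 0, "rz": 5.3, "gripper": -1}, {"tx": -0.2, "ty": 0.8, "tz": 0, "rx": 0, "ry": 0, "rz": 4.8, "gripper": -1}, {"tx": -0.1, "ty": 0.6, "tz": 0, "rx": 0, "ry": 0, "rz": 4.3, "gripper": -1}, {"tx": -0.1, "ty": 0.6, "tz": 0.1, "rx": 0, "ry": 0, "rz": 3.6, "gripper": -1}, {"tx": 0, "ty": 0.5, "tz": 0, "rx": 0, "ry": 0, "rz": 2.9, "gripper": -1}, {"tx": 0, "ty": 0, "tz": 0, "rx": 0, "ry": 0, "rz": 0, "gripper": -1}, {"tx": 0, "ty": 0, "tz": 0, "rx": 0, "ry": 0, "rz": 0, "gripper": -1}]}}

```text
clock: 19.55
eef_pos: [544.2, 238.8, 271.1]
tcp_rot: [-3.14, -0.002, 1.573]
contact_force: [-0.3, -0.7, -3.6]
opening: 0.209
```

Run:
```python
from h import *
s=r.sense(); print(s['eef_pos'],s['tcp_rot'],s['opening'],s['qpos'],s['contact_force'],s['clock'])
A=[]
for n in('scene','side','wrist'):
    s,im,d=grab(n); A.append(im); P=cloud(n,d,s); Z=P.reshape(-1,3)
    h=Z[(Z[:,2]>312)&(Z[:,2]<335)&(Z[:,0]>510)&(Z[:,0]<580)&(Z[:,1]>135)&(Z[:,1]<222)]
    print(n,'hoop',len(h))
    for y in range(135,222,12):
        q=h[(h[:,1]>=y)&(h[:,1]<y+12)]
        if len(q)>2: print(' ',y+6,np.percentile(q[:,0],[3,50,97]).round(1),np.percentile(q[:,2],[50,95]).round(1),len(q))
    g=Z[(Z[:,0]>650)&(Z[:,0]<735)&(Z[:,1]>190)&(Z[:,1]<225)&(Z[:,2]>245)&(Z[:,2]<295)]
    for x in range(650,735,14):
        q=g[(g[:,0]>=x)&(g[:,0]<x+14)]
        if len(q): print('  hk',x,np.median(q,0).round(1),q[:,2].max().round(1),len(q))
    t=Z[(Z[:,0]>440)&(Z[:,0]<520)&(Z[:,1]>130)&(Z[:,1]<285)&(Z[:,2]>185)&(Z[:,2]<250)]
    if len(t): 
        f=np.linalg.lstsq(np.c_[t[t[:,2]<215][:,:2],np.ones((t[:,2]<215).sum())],t[t[:,2]<215][:,2],rcond=None)[0]; print('  floor',f.round(3),len(t))
B=[cv2.resize(A[0][120:280,300:460],(400,400)),cv2.resize(A[2],(400,400))]
save('s7.png',np.hstack(B))
```

```text
[544.19467665 238.78606712 271.06704059] [-3.14005765e+00 -1.65938483e-03  1.57314962e+00] 0.20946223617209325 [0.40963754 0.24906712 1.62379882 0.00223226 1.26947955 0.40661969] [-0.34817738 -0.74957281 -3.56629356] 19.55
scene hoop 363
  141 [537.6 548.2 553.4] [313.6 316.2] 8
  153 [535.4 546.6 555.7] [319.  323.3] 60
  165 [534.1 549.4 556.1] [323.1 325.5] 59
  177 [534.9 549.6 555.4] [325.6 327.7] 56
  189 [535.3 549.5 555.6] [326.5 329.2] 57
  201 [535.  548.4 555.1] [328.3 330.9] 57
  213 [535.8 550.1 555.5] [327.5 329.8] 52
  225 [536.2 549.9 555.9] [327.2 328.8] 14
  hk 650 [657.5 207.8 276. ] 286.8 40
  hk 664 [668.  207.6 261.5] 271.4 32
  hk 678 [683.8 207.3 261.4] 264.1 24
  hk 692 [697.9 207.6 261.4] 264.4 23
  hk 706 [713.6 206.7 268.7] 274.1 18
  hk 720 [726.5 207.5 272.5] 275.9 26
  hk 734 [734.8 208.3 275.8] 275.8 1
  floor [-1.03000e-01  2.10000e-02  2.45728e+02] 1149
side hoop 102
  141 [533.6 539.9 547.9] [314.6 317.5] 6
  153 [534.2 543.2 552.8] [319.3 323.1] 23
  165 [534.  541.6 551.5] [322.8 325.2] 16
  177 [534.1 540.1 552. ] [324.8 326.7] 14
  189 [533.9 541.1 552.1] [326.5 329.1] 19
  201 [533.9 542.9 551.6] [328.5 330. ] 13
  213 [534.  535.9 553.1] [327.5 329.1] 9
  hk 650 [657.  207.3 271.5] 283.9 14
  hk 664 [667.8 207.9 258.2] 262.8 8
  hk 678 [683.3 207.4 258.4] 261.2 9
  hk 692 [698.3 205.6 258.7] 262.0 8
  hk 706 [713.2 206.6 265.6] 273.9 11
  hk 720 [725.7 205.3 271.7] 274.7 8
  hk 734 [734.9 205.7 273.6] 276.3 3
  floor [-4.6000e-02 -1.0000e-03  2.2451e+02] 546
wrist hoop 689
  213 [533.9 543.1 552.4] [327.6 328.7] 453
  225 [533.9 543.6 552.8] [327.1 328. ] 236
  hk 650 [654.4 213.8 274. ] 285.9 258
  hk 664 [672.  213.2 260.3] 265.7 186
  hk 678 [685.2 212.9 260.2] 262.5 212
  hk 692 [700.  212.6 260.6] 264.5 248
  hk 706 [711.1 212.5 267. ] 272.6 279
  floor [-1.20000e-01  3.20000e-02  2.50237e+02] 7521
```

View pics/s7.png

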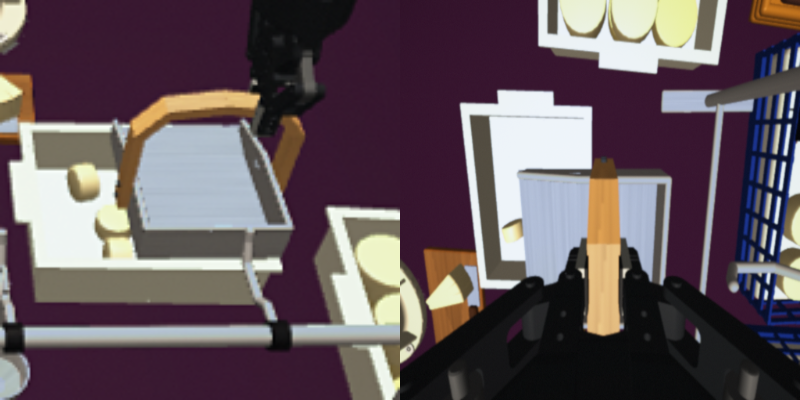

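The empty tray is level and square in front of the free hook at scene crop (255,270). The cheeses stay in the tub. The hoop peak is at about (544,206,330) and the prong tip top at 286, so 34 mm of clearance. Move over the seat.

Call:
{"op": "move_arm", "data": {"increments": [{"tx": 0.2, "ty": 0.6, "tz": 0, "rx": 0, "ry": 0, "rz": 0, "gripper": -1}, {"tx": 0, "ty": 1.2, "tz": 0.2, "rx": 0, "ry": 0, "rz": 0, "gripper": -1}, {"tx": 0, "ty": 1.6, "tz": 0.2, "rx": 0, "ry": 0, "rz": 0, "gripper": -1}, {"tx": 0, "ty": 1.8, "tz": 0.2, "rx": 0, "ry": 0, "rz": 0, "gripper": -1}, {"tx": 0, "ty": 1.8, "tz": 0.2, "rx": 0, "ry": 0, "rz": 0, "gripper": -1}, {"tx": 0, "ty": 1.8, "tz": 0.2, "rx": 0, "ry": 0, "rz": 0, "gripper": -1}, {"tx": 0, "ty": 1.8, "tz": 0, "rx": 0, "ry": 0, "rz": 0, "gripper": -1}, {"tx": 0, "ty": 1.6, "tz": 0, "rx": 0, "ry": 0, "rz": 0, "gripper": -1}, {"tx": 0, "ty": 1.2, "tz": 0, "rx": 0, "ry": 0, "rz": 0, "gripper": -1}, {"tx": 0, "ty": 0.7, "tz": 0, "rx": 0, "ry": 0, "rz": 0, "gripper": -1}, {"tx": 0, "ty": 0, "tz": 0, "rx": 0, "ry": 0, "rz": 0, "gripper": -1}, {"tx": 0, "ty": 0, "tz": 0, "rx": 0, "ry": 0, "rz": 0, "gripper": -1}]}}

```text
clock: 20.9
eef_pos: [685.8, 240.6, 261.0]
tcp_rot: [-3.141, -0.002, 1.571]
contact_force: [-0.5, -0.4, -4.4]
opening: 0.21
```

Run:
```python
from h import *
s=r.sense(); print(s['eef_pos'],s['tcp_rot'],s['opening'],s['contact_force'],s['clock'])
A=[]
for n in('scene','side','wrist'):
    s,im,d=grab(n); A.append(im); Z=cloud(n,d,s).reshape(-1,3)
    h=Z[(Z[:,2]>300)&(Z[:,2]<325)&(Z[:,0]>660)&(Z[:,0]<710)&(Z[:,1]>135)&(Z[:,1]<226)]
    for y in range(135,226,10):
        q=h[(h[:,1]>=y)&(h[:,1]<y+10)]
        if len(q)>2: print(n,y+5,np.percentile(q[:,0],[3,50,97]).round(1),np.median(q[:,2]).round(1),len(q))
    g=Z[(Z[:,0]>650)&(Z[:,0]<735)&(Z[:,1]>190)&(Z[:,1]<225)&(Z[:,2]>250)&(Z[:,2]<290)]
    print(n,'hook',np.median(g,0).round(1),len(g))
save('s8.png',np.hstack([cv2.resize(A[0][140:280,320:460],(400,400)),cv2.resize(A[1][50:190,220:360],(400,400))]))
```

```text
[685.83194122 240.6316519  261.02667963] [-3.14082515e+00 -1.61103710e-03  1.57131246e+00] 0.20960952014359843 [-0.46473825 -0.38695645 -4.44177834] 20.9
scene 150 [676.  687.5 696.4] 305.6 63
scene 160 [676.1 689.7 696.6] 312.3 65
scene 170 [676.6 689.3 696.7] 313.8 60
scene 180 [676.  689.1 696.7] 315.2 62
scene 190 [677.  688.3 696.2] 316.9 61
scene 200 [675.4 689.6 696.7] 318.3 62
scene 210 [676.5 690.9 696.3] 318.2 57
scene 220 [677.3 690.1 696.9] 316.9 54
scene 230 [687.  694.6 694.7] 314.3 3
scene hook [694.5 207.3 262.4] 123
side 140 [674.6 685.5 687.9] 302.9 4
side 150 [675.4 684.8 695.5] 306.1 16
side 160 [675.3 681.3 694.4] 311.9 16
side 170 [675.2 681.9 694.7] 312.8 13
side 180 [674.8 681.7 694.8] 315.0 13
side 190 [675.3 681.9 694.4] 315.2 12
side 200 [673.6 685.5 696.7] 316.8 14
side 210 [673.8 678.6 695.4] 318.5 10
side 220 [672.1 677.4 684.7] 317.1 7
side hook [678.7 206.3 260.9] 43
wrist 210 [681.2 684.  686.9] 317.5 12
wrist 220 [675.1 684.3 693.9] 317.6 752
wrist 230 [675.6 683.8 693.8] 316.9 80
wrist hook [730.7 215.  270.3] 84
```

View pics/s8.png

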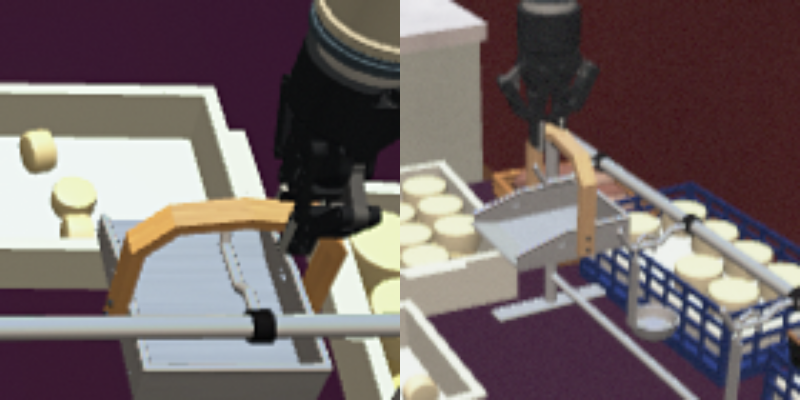

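The hoop is over the prong: the peak is at y≈205, and the hook, at scene crop (235,270), is at 207. Shift 2 mm and lower 44 mm, then feel for contact.

Call:
{"op": "move_arm", "data": {"increments": [{"tx": 0.2, "ty": 0, "tz": 0.3, "rx": 0, "ry": 0, "rz": 0, "gripper": -1}, {"tx": 0, "ty": 0, "tz": 0.7, "rx": 0, "ry": 0, "rz": 0, "gripper": -1}, {"tx": 0, "ty": 0, "tz": 1, "rx": 0, "ry": 0, "rz": 0, "gripper": -1}, {"tx": 0, "ty": 0, "tz": 1, "rx": 0, "ry": 0, "rz": 0, "gripper": -1}, {"tx": 0, "ty": 0, "tz": 0.8, "rx": 0, "ry": 0, "rz": 0, "gripper": -1}, {"tx": 0, "ty": 0, "tz": 0.4, "rx": 0, "ry": 0, "rz": 0, "gripper": -1}, {"tx": 0, "ty": 0, "tz": 0.2, "rx": 0, "ry": 0, "rz": 0, "gripper": -1}, {"tx": 0, "ty": 0, "tz": 0, "rx": 0, "ry": 0, "rz": 0, "gripper": -1}, {"tx": 0, "ty": 0, "tz": 0, "rx": 0, "ry": 0, "rz": 0, "gripper": -1}]}}

```text
clock: 21.95
eef_pos: [686.5, 242.8, 217.7]
tcp_rot: [3.141, -0.002, 1.571]
contact_force: [0.1, -0.1, -3.5]
opening: 0.213
```

Call:
{"op": "move_arm", "data": {"increments": [{"tx": 0, "ty": 0, "tz": 0.1, "rx": 0, "ry": 0, "rz": 0, "gripper": -1}, {"tx": 0, "ty": 0, "tz": 0.1, "rx": 0, "ry": 0, "rz": 0, "gripper": -1}, {"tx": 0, "ty": 0, "tz": 0, "rx": 0, "ry": 0, "rz": 0, "gripper": -1}, {"tx": 0, "ty": 0, "tz": 0, "rx": 0, "ry": 0, "rz": 0, "gripper": -1}]}}

```text
clock: 22.35
eef_pos: [686.2, 242.8, 215.3]
tcp_rot: [3.142, -0.002, 1.571]
contact_force: [-0.8, 0.6, -4.4]
opening: 0.213
```

Call:
{"op": "move_arm", "data": {"increments": [{"tx": 0, "ty": 0, "tz": 0.1, "rx": 0, "ry": 0, "rz": 0, "gripper": -1}, {"tx": 0, "ty": 0, "tz": 0.1, "rx": 0, "ry": 0, "rz": 0, "gripper": -1}, {"tx": 0, "ty": 0, "tz": 0, "rx": 0, "ry": 0, "rz": 0, "gripper": -1}, {"tx": 0, "ty": 0, "tz": 0, "rx": 0, "ry": 0, "rz": 0, "gripper": -1}]}}

```text
clock: 22.75
eef_pos: [686.3, 242.8, 213.5]
tcp_rot: [3.141, -0.002, 1.571]
contact_force: [0.9, -0.2, -1.6]
opening: 0.211
```

Call:
{"op": "move_arm", "data": {"increments": [{"tx": 0, "ty": 0, "tz": 0.1, "rx": 0, "ry": 0, "rz": 0, "gripper": -1}, {"tx": 0, "ty": 0, "tz": 0, "rx": 0, "ry": 0, "rz": 0, "gripper": -1}, {"tx": 0, "ty": 0, "tz": 0, "rx": 0, "ry": 0, "rz": 0, "gripper": -1}]}}

```text
clock: 23.05
eef_pos: [686.4, 242.8, 213.0]
tcp_rot: [3.141, -0.002, 1.571]
contact_force: [-1.8, -0.7, 4.6]
opening: 0.209
```

Seated: the contact force changed from -4.4 to +4.6 N at TCP 213, as expected. Ease up slightly and open only part-way, to stay clear of the rail.

Call:
{"op": "move_arm", "data": {"increments": [{"tx": 0, "ty": 0, "tz": -0.05, "rx": 0, "ry": 0, "rz": 0, "gripper": -1}, {"tx": 0, "ty": 0, "tz": 0, "rx": 0, "ry": 0, "rz": 0, "gripper": -0.5}, {"tx": 0, "ty": 0, "tz": 0, "rx": 0, "ry": 0, "rz": 0, "gripper": -0.4}, {"tx": 0, "ty": 0, "tz": 0, "rx": 0, "ry": 0, "rz": 0, "gripper": -0.3}, {"tx": 0, "ty": 0, "tz": 0, "rx": 0, "ry": 0, "rz": 0, "gripper": -0.2}, {"tx": 0, "ty": 0, "tz": 0, "rx": 0, "ry": 0, "rz": 0, "gripper": -0.2}, {"tx": 0, "ty": 0, "tz": 0, "rx": 0, "ry": 0, "rz": 0, "gripper": -0.2}, {"tx": 0, "ty": 0, "tz": 0, "rx": 0, "ry": 0, "rz": 0, "gripper": -0.2}]}}

```text
clock: 23.85
eef_pos: [686.2, 242.8, 212.8]
tcp_rot: [3.142, -0.002, 1.571]
contact_force: [-0.3, -0.6, -0.4]
opening: 0.399
```

Run:
```python
from h import *
s=r.sense(); print(s['eef_pos'],s['opening'],s['contact_force'],s['wrist_torque'],s['clock'])
A=[]
for n in('scene','side','wrist'):
    s,im,d=grab(n); A.append(im); Z=cloud(n,d,s).reshape(-1,3)
    h=Z[(Z[:,2]>255)&(Z[:,2]<276)&(Z[:,0]>660)&(Z[:,0]<710)&(Z[:,1]>135)&(Z[:,1]<275)]
    for y in range(135,275,15):
        q=h[(h[:,1]>=y)&(h[:,1]<y+15)]
        if len(q)>2: print(n,y+7,np.percentile(q[:,0],[3,50,97]).round(1),np.median(q[:,2]).round(1),len(q))
save('s9.png',np.hstack([cv2.resize(A[2][150:384],(400,300)),cv2.resize(A[1][60:170,230:340],(400,300))]))
```

```text
[686.22397122 242.77174748 212.751128  ] 0.39916076889189017 [-0.33175252 -0.64195789 -0.37546711] [-0.04882082  0.02557596  0.06278843] 23.85
scene 142 [680.5 687.9 693.6] 255.9 6
scene 157 [677.5 689.4 696.9] 263.4 91
scene 172 [676.9 689.7 696.4] 266.9 83
scene 187 [677.7 689.6 696.9] 268.9 86
scene 202 [661.2 688.9 706.9] 269.9 122
scene 217 [668.1 691.  698.4] 270.0 89
scene 232 [664.3 686.5 708.9] 268.0 125
scene 247 [667.3 669.1 683.9] 265.8 23
scene 262 [678.8 681.  685.1] 261.1 5
side 142 [675.7 678.2 690.4] 257.9 4
side 157 [675.1 686.1 693.8] 262.1 21
side 172 [675.5 683.1 694. ] 264.6 20
side 187 [676.  683.1 698.5] 267.2 19
side 202 [662.6 681.8 707.2] 268.3 29
side 217 [668.7 677.1 692.6] 268.1 14
side 232 [661.2 686.3 708.3] 268.0 28
side 247 [667.4 689.1 704.8] 267.0 15
side 262 [689.2 695.  706.3] 265.3 4
wrist 217 [664.6 685.3 705.7] 269.1 1018
wrist 232 [668.  684.8 702.2] 268.5 1416
wrist 247 [663.1 685.3 706.8] 266.8 2122
wrist 262 [667.3 685.3 704.4] 263.0 1622
```

View pics/s9.png

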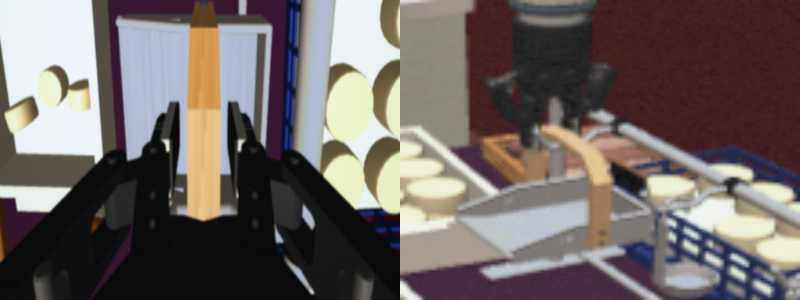

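The jaws stand free on both sides of the strap (wrist crop (170,140) and (238,140)) and the hoop sits on the prong, level. Withdraw straight up and let it settle.

Call:
{"op": "move_arm", "data": {"increments": [{"tx": 0, "ty": 0, "tz": -0.4, "rx": 0, "ry": 0, "rz": 0, "gripper": -0.2}, {"tx": 0, "ty": 0, "tz": -0.8, "rx": 0, "ry": 0, "rz": 0, "gripper": -0.2}, {"tx": 0, "ty": 0, "tz": -1.2, "rx": 0, "ry": 0, "rz": 0, "gripper": -0.2}, {"tx": 0, "ty": 0, "tz": -1.6, "rx": 0, "ry": 0, "rz": 0, "gripper": -0.2}, {"tx": 0, "ty": 0, "tz": -2, "rx": 0, "ry": 0, "rz": 0, "gripper": -0.2}, {"tx": 0, "ty": 0, "tz": -2, "rx": 0, "ry": 0, "rz": 0, "gripper": -0.2}, {"tx": 0, "ty": 0, "tz": -2, "rx": 0, "ry": 0, "rz": 0, "gripper": -0.2}, {"tx": 0, "ty": -1, "tz": -2, "rx": 0, "ry": 0, "rz": 0, "gripper": -0.2}, {"tx": 0, "ty": -2, "tz": -1, "rx": 0, "ry": 0, "rz": 0, "gripper": -0.2}, {"tx": 0, "ty": -2, "tz": 0, "rx": 0, "ry": 0, "rz": 0, "gripper": -0.2}, {"tx": 0, "ty": 0, "tz": 0, "rx": 0, "ry": 0, "rz": 0, "gripper": -0.2}, {"tx": 0, "ty": 0, "tz": 0, "rx": 0, "ry": 0, "rz": 0, "gripper": -0.2}]}}

```text
clock: 25.2
eef_pos: [636.0, 242.6, 344.1]
tcp_rot: [3.14, -0.002, 1.572]
contact_force: [0.6, 0.0, -0.2]
opening: 0.402
```

Call:
{"op": "move_arm", "data": {"increments": [{"tx": 0, "ty": 0, "tz": 0, "rx": 0, "ry": 0, "rz": 0, "gripper": -0.2}, {"tx": 0, "ty": 0, "tz": 0, "rx": 0, "ry": 0, "rz": 0, "gripper": -0.2}, {"tx": 0, "ty": 0, "tz": 0, "rx": 0, "ry": 0, "rz": 0, "gripper": -0.2}, {"tx": 0, "ty": 0, "tz": 0, "rx": 0, "ry": 0, "rz": 0, "gripper": -0.2}, {"tx": 0, "ty": 0, "tz": 0, "rx": 0, "ry": 0, "rz": 0, "gripper": -0.2}, {"tx": 0, "ty": 0, "tz": 0, "rx": 0, "ry": 0, "rz": 0, "gripper": -0.2}, {"tx": 0, "ty": 0, "tz": 0, "rx": 0, "ry": 0, "rz": 0, "gripper": -0.2}, {"tx": 0, "ty": 0, "tz": 0, "rx": 0, "ry": 0, "rz": 0, "gripper": -0.2}, {"tx": 0, "ty": 0, "tz": 0, "rx": 0, "ry": 0, "rz": 0, "gripper": -0.2}, {"tx": 0, "ty": 0, "tz": 0, "rx": 0, "ry": 0, "rz": 0, "gripper": -0.2}, {"tx": 0, "ty": 0, "tz": 0, "rx": 0, "ry": 0, "rz": 0, "gripper": -0.2}, {"tx": 0, "ty": 0, "tz": 0, "rx": 0, "ry": 0, "rz": 0, "gripper": -0.2}]}}

```text
clock: 26.4
eef_pos: [636.2, 242.5, 342.8]
tcp_rot: [-3.142, -0.002, 1.571]
contact_force: [0.1, 0.3, 0.1]
opening: 0.398
```

Run:
```python
from h import *
s=r.sense(); print(s['eef_pos'],s['contact_force'],s['clock'])
A=[];D=[]
for k in range(2):
  s,im,d=grab('scene'); Z=cloud('scene',d); 
  s,im2,d2=grab('side')
  D.append(im.astype(int)); print([ (round(k['confidence'],2),np.nanmedian(Z[k['mask']],0).round().tolist()) for k in r.cut_out('cheese1','scene')[:6]])
  for q in('jar','twine'): print(q,[(round(k['confidence'],2),np.nanmedian(Z[k['mask']],0).round().tolist()) for k in r.cut_out(q,'scene')[:1]])
  for _ in range(8): r.grab_frame('wrist')
print('moved px',(abs(D[0]-D[1]).sum(-1)>60).sum())
Z=Z.reshape(-1,3); h=Z[(Z[:,2]>240)&(Z[:,2]<276)&(Z[:,0]>660)&(Z[:,0]<710)&(Z[:,1]>130)&(Z[:,1]<285)]
for y in range(130,285,15):
    q=h[(h[:,1]>=y)&(h[:,1]<y+15)]
    if len(q)>2: print(y+7,np.median(q,0).round(1))
save('s10.png',np.hstack([cv2.resize(im[130:300,270:470],(400,340)),cv2.resize(im2[70:240,150:350],(400,340))]))
```

```text
[636.19528554 242.50473088 342.80018188] [0.10059794 0.33018506 0.08505274] 26.4
[(0.69, [419.0, -83.0, 24.0]), (0.58, [423.0, 177.0, 30.0]), (0.51, [372.0, 148.0, 39.0])]
jar [(0.73, [501.0, 1.0, 58.0])]
twine [(0.75, [562.0, -435.0, 64.0])]
[(0.52, [474.0, 170.0, 47.0]), (0.48, [422.0, 176.0, 30.0]), (0.46, [369.0, 147.0, 38.0])]
jar [(0.72, [501.0, 1.0, 59.0])]
twine [(0.91, [562.0, -436.0, 65.0])]
moved px 9
137 [686.6 141.3 244.1]
152 [689.7 152.7 256. ]
167 [690.1 167.3 264.9]
182 [690.1 182.4 267.4]
197 [688.5 198.2 269.7]
212 [689.8 209.7 269.8]
227 [690.6 227.1 269.2]
242 [689.4 242.4 267.3]
257 [693.6 256.4 264.7]
272 [694.9 270.3 248. ]
```

View pics/s10.png

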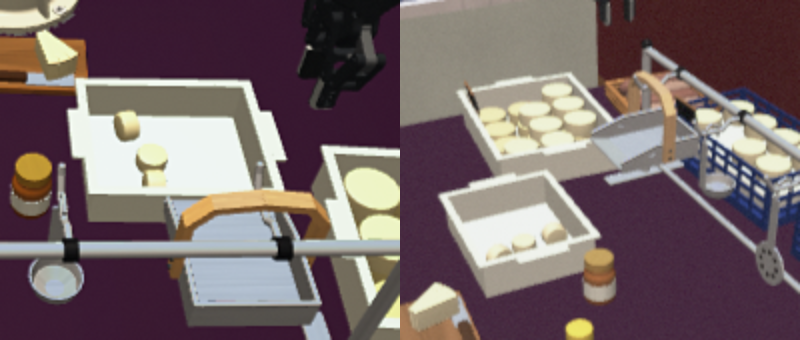

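```bash
python3 -c "
from rig import r
print(r.sign_off())"
```

```text
the job is handed in; nothing more can be done
None
```

The three cheeses are in the white tub, and the emptied tray hangs level by its hoop on the free hook. I handed the job in at about 27–28 s on the robot's clock.

- **Pour:** I carried the tray level by one side of its hoop and tipped it to about 57° with the lip low inside the tub. The gripper never came near the cheeses.
- **Hanging:** The force reading changed sign as the hoop met the prong's seat. I opened the jaws part-way and withdrew straight up.
- **Last checks:** All three cheeses are inside the tub; two of them look to be resting on edge or leaning rather than lying flat. Two pictures a moment apart showed no movement of the tray. The jar and the twine cone measure the same as at the start, and the contact force on the tool was about 0.
- **What disagreed:** The real fingertips were about 31 mm above the reported TCP. My first grasp therefore closed on air above the hoop; I measured the offset with two cameras and allowed for it afterwards. The wrist camera also put the hook about 5 mm further left than the fixed cameras. I went with the fixed cameras, and the seating matched them.

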